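# Sample tubes from the crowded rack to the inspection rests

### The job

Take the red-capped and the yellow-capped sample tube out of the crowded slanted rack and lay each in the cradle of the inspection rest of its own colour, cap upwards, fully home in the V and down on its foot plate. One of the two may be closed in by its neighbours until the other is out, so see which can be gripped first. Set the tubes down rather than dropping them, and leave the other tubes in their places and the bottle and jar where they stand.

Things in the scene. Friction and masses are not known exactly. Their poses are not given: they have to be found in the camera images.
- red_tube: The red screw-capped 50 ml sample tube, a cylinder of 29 mm diameter, 115 mm long overall, the top 15 mm being the red cap of 35 mm diameter; about 45 g. Origin: centre of its flat underside; z runs along the tube to the cap. At the start it stands in one of the two middle cells of the rack's upper row, the yellow one in the other.
- yellow_tube: The yellow screw-capped 50 ml sample tube, a cylinder of 29 mm diameter, 115 mm long overall, the top 15 mm being the yellow cap of 35 mm diameter; about 45 g. Origin: centre of its flat underside; z runs along the tube to the cap. At the start it stands beside the red tube, 40 mm away in the upper row.
- rack: Fixed white lattice rack with blue sides, base 120 x 260 mm; origin: underside centre, z up. Tubes lean 25 deg, tops to its -x side, away from the robot, and come out along (-sin25, 0, cos25). 2 rows of 6 cells, pitch 40 mm, 32 mm clear: columns along y at -100 to 100 mm, row direction (cos25, 0, sin25), upper row at +x, near the robot. Tubes stand 66 mm deep: 49 mm of a capped one is above the lattice, nothing else is.
- short_tube: Short tube with white flush stopper, 29 mm diameter, 76 mm long, in the rack's lower row next to one of the two sample tubes; its top stands only 10 mm above the lattice, 39 mm lower than the caps, so fingers can pass above it. Origin: centre of its underside, z along it. To stay.
- blue_tube0: A blue screw-capped 50 ml sample tube, a cylinder of 29 mm diameter, 115 mm long overall, the top 15 mm being the blue cap of 35 mm diameter; about 45 g. Origin: centre of its flat underside; z runs along the tube to the cap. Neighbour in the rack, to stay: lower row, next to the other sample tube than the short one is.
- blue_tube1: A blue screw-capped 50 ml sample tube, a cylinder of 29 mm diameter, 115 mm long overall, the top 15 mm being the blue cap of 35 mm diameter; about 45 g. Origin: centre of its flat underside; z runs along the tube to the cap. Neighbour in the rack, to stay.
- blue_tube2: A blue screw-capped 50 ml sample tube, a cylinder of 29 mm diameter, 115 mm long overall, the top 15 mm being the blue cap of 35 mm diameter; about 45 g. Origin: centre of its flat underside; z runs along the tube to the cap. Neighbour in the rack, to stay.
- blue_tube3: A blue screw-capped 50 ml sample tube, a cylinder of 29 mm diameter, 115 mm long overall, the top 15 mm being the blue cap of 35 mm diameter; about 45 g. Origin: centre of its flat underside; z runs along the tube to the cap. Neighbour in the rack, to stay.
- blue_tube4: A blue screw-capped 50 ml sample tube, a cylinder of 29 mm diameter, 115 mm long overall, the top 15 mm being the blue cap of 35 mm diameter; about 45 g. Origin: centre of its flat underside; z runs along the tube to the cap. Neighbour in the rack, to stay.
- red_cradle: Aluminium V cradle on the red rest. Origin: on the foot plate, 37 mm above the table, where the underside centre of a tube lies when home. z: along the lying tube to its cap, 35 deg from vertical, leaning away from the robot. x: out of the V, its open side, up and towards the robot; lay the tube in along -x. V 75 mm long in z, so cap and 25 mm of tube stay free; foot plate x -23 to 17 mm, 44 mm wide.
- red_rest: Fixed inspection stand with red base, 110 x 90 mm, carrying the cradle; nothing of it reaches beyond the base or above the V (two 4 mm plates at 45 deg to either side, reaching about to the tube's middle line, 22 mm to each side of it; at most 105 mm above the table). Origin: on the table, 37 mm below the cradle's, z up.
- yellow_cradle: Aluminium V cradle on the yellow rest. Origin: on the foot plate, 37 mm above the table, where the underside centre of a tube lies when home. z: along the lying tube to its cap, 35 deg from vertical, leaning away from the robot. x: out of the V, its open side, up and towards the robot; lay the tube in along -x. V 75 mm long in z, so cap and 25 mm of tube stay free; foot plate x -23 to 17 mm, 44 mm wide.
- yellow_rest: Fixed inspection stand with yellow base, 110 x 90 mm, carrying the cradle; nothing of it reaches beyond the base or above the V (two 4 mm plates at 45 deg to either side, reaching about to the tube's middle line, 22 mm to each side of it; at most 105 mm above the table). Origin: on the table, 37 mm below the cradle's, z up.
- wash_bottle0: White bottle with red cap, 68 mm diameter, 170 mm high, behind the work. Origin: centre of the underside.
- jar: Amber jar with black lid, 70 mm diameter, 80 mm high, behind the work. Origin: centre of the underside.
There are look-alikes about, which are no part of the job. Leave any green, orange or pink look-alike of the yellow_tube alone.

How it is judged:
By the outcome, as a careful person would: the job done as asked, in the order asked, and still so for the second after the job is handed in, with the robot touching nothing.
It also fails if it takes over 62 s, if anything falls off the work surface, if the arm or the gripper's body presses on something with over 40 N, if the wrist force passes 120 N, or if a joint passes its speed limit or range.

### The arm

A 6-joint arm with a two-finger parallel gripper is mounted at the origin on the work surface. World frame = base frame: x ahead of the robot, y to its left, z up, the work surface at z = 0. Lengths are in m, angles in degrees, forces in N, time in s.
With the tool pointing down it reaches from about 0.4 to 0.825 m from the base axis. Payload 7 kg.
Tool frame: the origin (TCP) lies midway between the tips of the shut fingers; the grasp point (between the pads) lies 19 mm behind it; z points along the fingers, y is the direction in which the jaws open and shut (so a half turn about z gives the same grasp; the last joint's range is limited). The gripper opens to 88 mm and grips with 3 to 60 N. Pads are 19 mm wide; open, the fingers measure 130 mm over their backs; the gripper's body (78 mm by 193 mm) begins 47 mm behind the grasp point.
Start: joints at [82.053, 20.546, 0.682, 0, -70.136, -16.507], TCP at [0.279, 0.614, 0.227] pointing down, gripper open.
Joint ranges: [-176.03, 176.03], [-82.01, 121.73], [-58.28, 71.71], [-173.87, 95.51], [-174.79, -0.11], [-173.66, 173.66]. Speed limits (degrees/s): [136.94, 136.94, 172.46, 180, 180, 180].

### API

Orientations are given as [roll, pitch, yaw] about the fixed x, y, z axes, in that order (R = Rz(yaw) Ry(pitch) Rx(roll)).
In Python, from plant import get_state, capture, get_calibration, close_job, boxes_of, cut_out gives the robot as it stands.
- The arm moves only by the tool apply_moves, never from a script. Its argument "commands" is a list of rows, each an object with "grip": the closure, from 0 (fully open) to 1 (shut); "slide": the shift along the tool's x, y, z in m, a list of three; "roll": the turn about the tool's z in degrees. In form: [{"grip": grip, "slide": [x, y, z], "roll": roll}, ...]. A call has 1 to 5 rows; each row is the pose to reach, as a shift and turn from the pose commanded when the call began, along the tool's axes at that moment; what a row does not reach only later rows make up. A row lasts 1/8 s, in which the tool goes at most 62.5 mm and 10.7 degrees, less where a joint would pass 70% of its speed; a pose out of reach is approached as far as the arm can. A call with a gripper value outside its range is refused whole. The fingers move at their own pace and stop on an object; "grip_force" is the grip in N (left out, the last holds). Time passes only in rows, so rows that repeat a pose let the fingers close. It gives the time, the measured TCP pose, the force and the opening at its end, in the units of the state.
- get_state(): the state, without advancing time (a new reading comes with each control period).
- capture(name): name is "side" or "top" or "wrist"; returns (picture, depth): 480x640x3 uint8, red, green, blue; 480x640 float32, m along the optical axis (not along the pixel's ray), 0 where there is no reading.
- get_calibration(name): a dict with "mtx" (3x3 intrinsics, pixels), "R" (3x3) and "t" (3): a world point X has camera coordinates R X + t. Camera axes: x right, y down, z forward; pixel columns grow to the right and rows downward; lengths in m; the calibration is good to about 2 mm. A picture is of the moment at which its call begins: read the wrist's pose just before it. get_calibration takes no time and is no camera call; for the wrist camera it gives the pose at the moment of the call.
- close_job(): hands the job in, once; it reports no verdict.
Trained networks look in the newest picture that a camera, given by its name, has taken for a name from the list of things; names that differ only in an ending like _2 or _b are one class to them, and where a whole thing is asked for, a point or a joint stands for the part that bears it (a point fixed in the world has none). Each returns a list of dicts, best first, with "score" (0 to 1); they miss things now and then, are a little off and sometimes report something else, mostly with a low value. They report only what shows in the picture. A call takes as long as a camera call. They do not tell look-alikes from the thing itself.
- boxes_of(name, camera): "position" ([x, y, z] in m, in the coordinates of the camera as it stood for that picture, good to about 4 mm: the middle of the surface that is visible of it).
- cut_out(name, camera): "mask" (480x640 bool, what is visible of it).
The state is a dict: "time_s": time; "joints": joint angles; "qd": joint speeds; "joint_torque": joint torques, N m; "tcp_pos": TCP position; "eef_rot": TCP orientation; "contact_force": force on the tool from outside, world axes, zero at the start; "moment": the same for the moment, N m; "gripper_width": finger opening in m.
Only numpy, scipy, OpenCV 4.12 (cv2) and the standard library are available. Lean on these libraries where they do the work, as an engineer would, in place of code of your own. Each camera call takes 0.05 s, during which the arm holds its last target.

## Working session

There is one attempt and no reset: what is moved stays moved. The work goes in short steps, Python scripts to look and compute and a tool call to move; the robot and the scene stay as the last step left them, time stands still between calls to the robot, and variables do not carry over. Pictures are saved under pics/ and viewed, and the job is handed in when it is done.

Besides the shell and the picture viewer there is one more tool, called after ">>>" in YAML: its name, and indented under it one key for each argument. apply_moves: Moves the arm, as the interface text tells. Its arguments: {"type":"object","properties":{"commands":{"type":"array"},"grip_force":{"type":"number"}},"required":["commands"]}

```bash
ls; mkdir -p pics
python3 - <<'E'
from plant import *
import cv2,numpy as np
print(get_state())
for n in ["side","top","wrist"]:
    p,d=capture(n); cv2.imwrite(f"pics/{n}0.png",p[:,:,::-1]); np.savez(f"{n}0.npz",p=p,d=d)
    c=get_calibration(n); print(n,{k:np.round(v,3).tolist() for k,v in c.items()})
E
```

```text
pics
{'time_s': 0.0, 'joints': array([ 8.20538099e+01,  2.05920905e+01,  6.30875670e-01, -2.12778501e-02,
       -7.01364755e+01, -1.65089294e+01]), 'qd': array([ 0.00853607, -0.03262619, -0.0083584 ,  0.05368276, -0.02505521,
       -0.08252115]), 'joint_torque': array([ 9.32959629e-04, -5.82719707e+01,  2.93070710e+01,  6.99750736e+00,
        6.99098004e-03, -1.50454903e-04]), 'tcp_pos': array([0.27922524, 0.61396419, 0.22558965]), 'eef_rot': array([ 1.79900652e+02, -8.58542202e-03, -2.44623589e+01]), 'contact_force': array([-0.05462378, -1.39938318, -0.20136026]), 'moment': array([ 0.04241006, -0.02739414,  0.00056042]), 'gripper_width': 0.0881620293418173}
side {'mtx': [[600.753, 0.0, 315.022], [0.0, 600.753, 242.78], [0.0, 0.0, 1.0]], 'R': [[-0.842, -0.539, 0.005], [-0.408, 0.632, -0.659], [0.352, -0.557, -0.752]], 't': [0.484, 0.287, 1.01]}
top {'mtx': [[555.739, 0.0, 314.313], [0.0, 555.739, 245.564], [0.0, 0.0, 1.0]], 'R': [[-0.005, -1.0, -0.004], [-0.995, 0.006, -0.099], [0.099, 0.004, -0.995]], 't': [-0.007, 0.582, 1.267]}
wrist {'mtx': [[368.384, 0.0, 315.701], [0.0, 368.384, 240.503], [0.0, 0.0, 1.0]], 'R': [[-0.414, -0.91, 0.0], [-0.88, 0.401, 0.255], [-0.233, 0.105, -0.967]], 't': [0.673, -0.032, 0.389]}
```

View pics/side0.png

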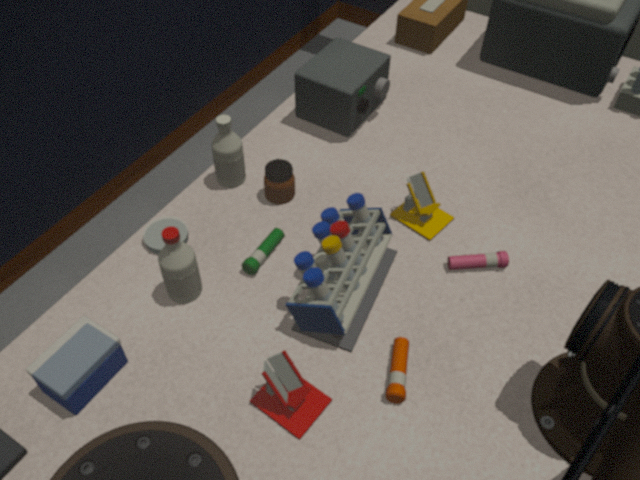

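View pics/top0.png

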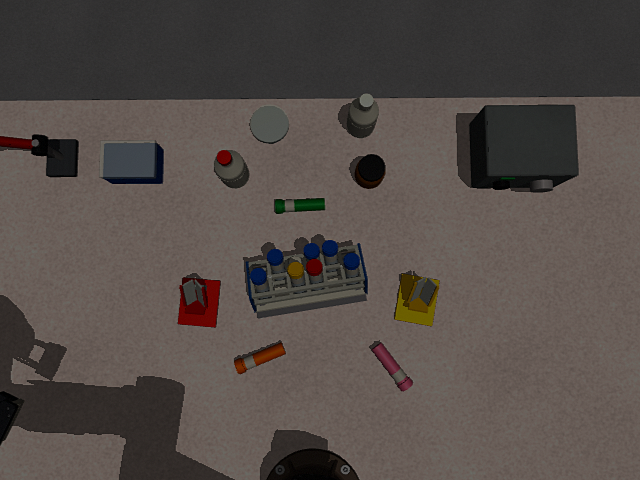

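View pics/wrist0.png

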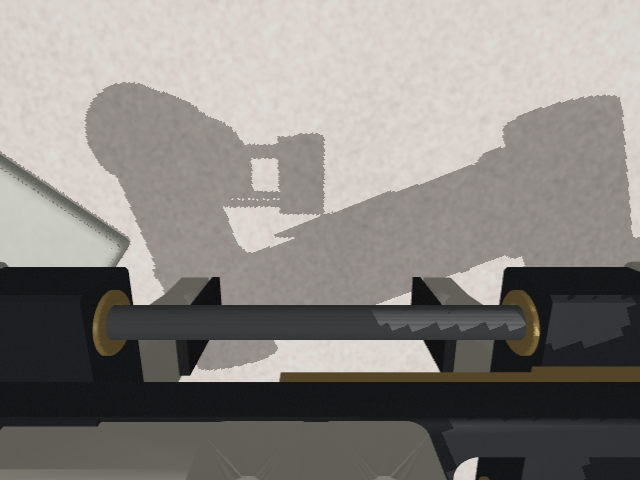

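Run:
```python
import cv2
a=cv2.imread("pics/top0.png")[220:330,160:460]; cv2.imwrite("pics/a.png",cv2.resize(a,None,fx=2.66,fy=2.66,interpolation=cv2.INTER_CUBIC))
a=cv2.imread("pics/side0.png")[150:450,230:470]; cv2.imwrite("pics/b.png",cv2.resize(a,None,fx=2,fy=2,interpolation=cv2.INTER_CUBIC))
```

```text
(no output)
```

View pics/a.png

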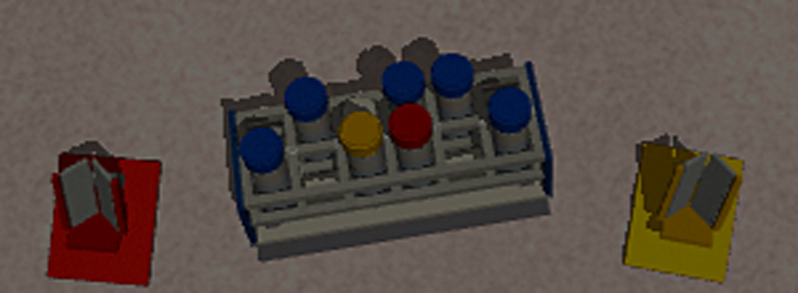

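View pics/b.png

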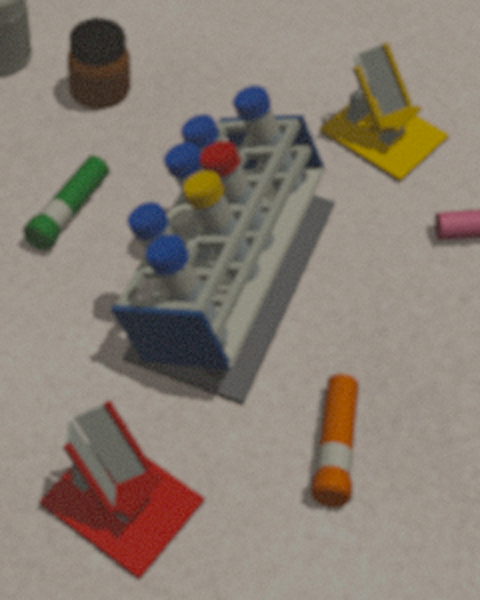

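```bash
cat > h.py <<'E'
import numpy as np,cv2
from plant import *
def world(d,c):
    v,u=np.mgrid[0:480,0:640]; K=c["mtx"]
    P=np.stack([(u-K[0,2])/K[0,0]*d,(v-K[1,2])/K[1,1]*d,d],-1)
    return (P-c["t"])@c["R"]   # R^T (P-t)
E
python3 - <<'E'
from h import *
names=["red_tube","yellow_tube","blue_tube0","short_tube","rack","red_cradle","red_rest","yellow_cradle","yellow_rest"]
out={}
for n in ["top","side"]:
    p,d=capture(n);c=get_calibration(n)
    out[n+"_p"]=p;out[n+"_d"]=d
    for k in names:
        b=boxes_of(k,n); m=cut_out(k,n)
        print(n,k,[(round(x["score"],2),np.round(c["R"].T@(np.array(x["position"])-c["t"]),3).tolist()) for x in b][:7],[(round(x["score"],2),int(x["mask"].sum())) for x in m][:7])
        for i,x in enumerate(m[:8]): out[f"{n}_{k}_{i}"]=x["mask"]
np.savez("seg.npz",**out); print(get_state()["time_s"])
E
```

```text
top red_tube [(0.93, [0.513, -0.013, 0.15])] [(0.67, 358)]
top yellow_tube [(0.89, [0.322, 0.117, 0.029]), (0.65, [0.461, 0.262, 0.055]), (0.62, [0.676, 0.024, 0.03]), (0.59, [0.512, 0.025, 0.146])] [(0.89, 636), (0.86, 696), (0.68, 304), (0.64, 611), (0.34, 356), (0.23, 369)]
top blue_tube0 [(0.83, [0.498, 0.107, 0.148]), (0.79, [0.538, 0.07, 0.133]), (0.77, [0.559, -0.004, 0.133]), (0.65, [0.526, -0.09, 0.146]), (0.59, [0.558, -0.048, 0.124])] [(0.94, 351), (0.92, 349), (0.89, 343), (0.77, 377), (0.62, 260)]
top short_tube [(0.51, [0.545, 0.029, 0.096])] []
top rack [(0.96, [0.482, 0.005, 0.079])] [(0.74, 4756), (0.35, 1796)]
top red_cradle [(0.67, [0.459, 0.264, 0.052]), (0.25, [0.483, 0.005, 0.079])] []
top red_rest [(0.79, [0.452, 0.256, 0.012]), (0.18, [0.559, -0.004, 0.132])] [(0.83, 1805)]
top yellow_cradle [(0.81, [0.466, -0.255, 0.057]), (0.47, [0.496, 0.102, 0.147])] [(0.8, 802)]
top yellow_rest [(0.79, [0.458, -0.249, 0.011])] [(0.91, 1821)]
side red_tube [(0.91, [0.508, -0.004, 0.136])] [(0.6, 508)]
side yellow_tube [(0.85, [0.323, 0.134, 0.029]), (0.84, [0.675, 0.037, 0.031]), (0.76, [0.505, 0.036, 0.128]), (0.73, [0.301, -0.175, 0.027]), (0.29, [0.748, -0.122, 0.055])] [(0.86, 543), (0.71, 837), (0.7, 836), (0.59, 1128)]
side blue_tube0 [(0.81, [0.521, -0.078, 0.131]), (0.8, [0.559, 0.005, 0.126]), (0.79, [0.563, -0.039, 0.131]), (0.74, [0.541, 0.082, 0.127]), (0.64, [0.492, 0.114, 0.137])] [(0.87, 636), (0.78, 249), (0.76, 348), (0.74, 280), (0.56, 506)]
side short_tube [(0.71, [0.534, 0.04, 0.091])] [(0.49, 166)]
side rack [(0.75, [0.473, 0.05, 0.055])] [(0.62, 7008), (0.35, 2270)]
side red_cradle [(0.67, [0.467, 0.257, 0.057])] [(0.67, 1612), (0.32, 611)]
side red_rest [(0.77, [0.449, 0.273, 0.006])] [(0.76, 3882), (0.36, 586)]
side yellow_cradle [(0.62, [0.469, -0.26, 0.057])] [(0.69, 856)]
side yellow_rest [(0.97, [0.457, -0.242, 0.008]), (0.7, [0.521, -0.078, 0.132])] [(0.72, 2192)]
2.05
```

```bash
cat > fit.py <<'E'
from h import *
from scipy.optimize import least_squares
s,c_=np.sin,np.cos
S=np.load("seg.npz")
a=np.radians(25)
AX=np.array([-s(a),0,c_(a)]); ROW=np.array([c_(a),0,s(a)]); YY=np.array([0,1,0])
cells={"red":(0.02,-.02),"yellow":(.02,.02),"b1":(.02,.1),"b2":(.02,-.1),"b3":(-.02,.06),"b4":(-.02,-.02),"b5":(-.02,-.06)}
def caps(n):
    p=S[n+"_p"];d=S[n+"_d"];W=world(d,get_calibration(n))
    hsv=cv2.cvtColor(p,cv2.COLOR_RGB2HSV).astype(int);H,Sa,V=hsv[...,0],hsv[...,1],hsv[...,2]
    ok=(d>0)&(Sa>120)&(V>50)&(W[...,2]>.09)&(W[...,2]<.2)&(abs(W[...,0]-.52)<.09)&(abs(W[...,1])<.15)
    col={"red":(H<8)|(H>172),"yellow":(H>12)&(H<35),"blue":(H>105)&(H<130)}
    return {k:W[ok&v] for k,v in col.items()}
def rackcell(q,cell):
    x,y,z0,yaw=q; R=np.array([[c_(yaw),-s(yaw),0],[s(yaw),c_(yaw),0],[0,0,1]])
    # cap centre line point at axis distance 0 = cap top centre
    top=np.array([x,y,z0])+R@(ROW*cell[0]+YY*cell[1])
    return top,R@AX
def dist(P,top,ax):
    v=P-top; h=v@ax; r=np.linalg.norm(v-np.outer(h,ax),axis=1)
    # signed distance to cap cylinder  -15<h<0, r<17.5
    dr=r-.0175; dh=np.maximum(h,-.015-h)
    return np.where((dr<=0)&(dh<=0),np.maximum(dr,dh),np.hypot(np.maximum(dr,0),np.maximum(dh,0)))
def res(q,pts):
    out=[]
    for k,P in pts.items():
        cs=[k] if k in cells else ["b1","b2","b3","b4","b5"]
        D=np.array([dist(P,*rackcell(q,cells[c])) for c in cs]); i=np.abs(D).argmin(0); out.append(D[i,np.arange(len(P))])
    return np.clip(np.concatenate(out),-.01,.01)
if __name__=="__main__":
  for ns in (["top"],["side"],["top","side"]):
    C=[caps(n) for n in ns]; pts={k:np.concatenate([c[k] for c in C]) for k in C[0]}
    f=least_squares(res,[.53,0.005,.15,np.radians(188)],args=(pts,),loss="soft_l1",f_scale=.002)
    print(ns,{k:len(v) for k,v in pts.items()},np.round(f.x,4),np.degrees(f.x[3]),"med",np.median(abs(f.fun)))
    for k in ["yellow","red"]:
        t,ax=rackcell(f.x,cells[k]); print(k,"captop",t.round(4),"capctr",(t-.0075*ax).round(4))
E
python3 fit.py
cat > fitv.py <<'E'
from h import *
from scipy.optimize import least_squares
S=np.load("seg.npz")
b=np.radians(35)
def frame(q):
    x,y,yaw=q[:3]; h=np.array([np.cos(yaw),np.sin(yaw),0]) # lean direction (away)
    z=np.sin(b)*h+np.array([0,0,np.cos(b)]); xx=-np.cos(b)*h+np.array([0,0,np.sin(b)])
    yy=np.cross(z,xx); return np.array([x,y,.037]),np.array([xx,yy,z])
def res(q,P):
    o,R=frame(q); L=(P-o)@R.T
    # inner V surface: depth distance below tube
    d=(L[:,0]+.0145*2**.5-abs(L[:,1]))/2**.5
    return np.clip(d,-.008,.008)
def pts(n,k,x0):
    p=S[n+"_p"];d=S[n+"_d"];W=world(d,get_calibration(n)); hsv=cv2.cvtColor(p,cv2.COLOR_RGB2HSV).astype(int)
    m=(d>0)&(hsv[...,1]<90)
    P=W[m]; o,R=frame(x0); L=(P-o)@R.T
    ok=(L[:,2]>.008)&(L[:,2]<.07)&(abs(L[:,1])<.022)&(L[:,0]<.012)&(L[:,0]>-.03)
    return P[ok]
if __name__=="__main__":
  for k,x0 in (("red",[.45,.262,np.radians(0)]),("yellow",[.448,-.25,np.radians(-10)])):
    for ns in (["top"],["side"],["top","side"]):
      x=np.array(x0)
      for it in range(6):
        P=np.concatenate([pts(n,k,x) for n in ns]); f=least_squares(res,x,args=(P,),loss="soft_l1",f_scale=.0015); x=f.x
      print(k,ns,len(P),x.round(4),np.degrees(x[2]).round(1),np.median(abs(f.fun)).round(5))
E
python3 fitv.py
```

```text
['top'] {'red': 216, 'yellow': 228, 'blue': 951} [0.5443 0.0066 0.141  3.2977] 188.94588729624743 med 0.003668155977866739
yellow captop [ 0.5295 -0.016   0.1495] capctr [ 0.5264 -0.0165  0.1427]
red captop [0.5233 0.0235 0.1495] capctr [0.5202 0.0231 0.1427]
['side'] {'red': 241, 'yellow': 300, 'blue': 1002} [0.5428 0.0111 0.1412 3.2978] 188.94811274386183 med 0.0036918735364976406
yellow captop [ 0.528  -0.0115  0.1497] capctr [ 0.5249 -0.012   0.1429]
red captop [0.5218 0.0281 0.1497] capctr [0.5186 0.0276 0.1429]
['top', 'side'] {'red': 457, 'yellow': 528, 'blue': 1953} [0.5434 0.0111 0.1409 3.2991] 189.0273708623111 med 0.003651520542140041
yellow captop [ 0.5287 -0.0115  0.1494] capctr [ 0.5256 -0.012   0.1426]
red captop [0.5224 0.028  0.1494] capctr [0.5193 0.0275 0.1426]
red ['top'] 265 [ 0.4435  0.2627 -0.0913] -5.2 0.00078
red ['side'] 715 [ 0.4437  0.2655 -0.0908] -5.2 0.00075
red ['top', 'side'] 973 [ 0.4433  0.2648 -0.092 ] -5.3 0.00106
yellow ['top'] 286 [ 0.4465 -0.2481 -0.1941] -11.1 0.00071
yellow ['side'] 346 [ 0.4452 -0.2469 -0.1988] -11.4 0.00161
yellow ['top', 'side'] 637 [ 0.4458 -0.2475 -0.1928] -11.0 0.00121
```

```bash
sed -i 's/^cells=.*/cells={"red":(0.02,.02),"yellow":(.02,-.02),"b1":(.02,-.1),"b2":(.02,.1),"b3":(-.02,-.06),"b4":(-.02,.02),"b5":(-.02,.06)}/' fit.py; python3 fit.py
python3 - <<'E'
from h import *
S=np.load("seg.npz")
for n in ["top","side"]:
    p=S[n+"_p"];d=S[n+"_d"];W=world(d,get_calibration(n)); hsv=cv2.cvtColor(p,cv2.COLOR_RGB2HSV).astype(int);H=hsv[...,0]
    for k,cm,y in (("red",(H<8)|(H>172),.25),("yellow",(H>15)&(H<35),-.25)):
        m=(d>0)&(hsv[...,1]>120)&cm&(abs(W[...,2])<.02)&(abs(W[...,1]-y)<.1)&(abs(W[...,0]-.45)<.12)
        print(n,k,m.sum(),np.median(W[m][:,2]),[np.round(v,4) for v in cv2.minAreaRect((W[m][:,:2]).astype(np.float32))])
E
```

```text
['top'] {'red': 216, 'yellow': 228, 'blue': 951} [0.5449 0.0125 0.1402 3.3001] 189.08465323503725 med 0.0011590218788355604
yellow captop [0.5238 0.0294 0.1486] capctr [0.5207 0.0289 0.1418]
red captop [ 0.5301 -0.0101  0.1486] capctr [ 0.527  -0.0106  0.1418]
['side'] {'red': 241, 'yellow': 300, 'blue': 1002} [0.5448 0.0151 0.14   3.2992] 189.0300331152866 med 0.0008708289793313073
yellow captop [0.5237 0.032  0.1484] capctr [0.5206 0.0315 0.1416]
red captop [ 0.53   -0.0075  0.1484] capctr [ 0.5269 -0.008   0.1416]
['top', 'side'] {'red': 457, 'yellow': 528, 'blue': 1953} [0.5444 0.0144 0.1402 3.2998] 189.0673703086733 med 0.001018834092698605
yellow captop [0.5234 0.0313 0.1487] capctr [0.5203 0.0308 0.1419]
red captop [ 0.5297 -0.0082  0.1487] capctr [ 0.5266 -0.0087  0.1419]
top red 1047 0.0076477549029479175 [array([0.4532, 0.2649]), array([0.0959, 0.1109]), np.float64(84.4963)]
top yellow 1052 0.008198271451421988 [array([ 0.4566, -0.2497]), array([0.0911, 0.1104]), np.float64(79.4971)]
side red 1897 0.007673629392456836 [array([0.4549, 0.2661]), array([0.0893, 0.1124]), np.float64(85.2616)]
side yellow 1038 0.007650429178100373 [array([ 0.4548, -0.2532]), array([0.1073, 0.1094]), np.float64(79.3308)]
```

```bash
cat > go.py <<'E'
from h import *
import sys
from scipy.spatial.transform import Rotation as Ro
# usage: go.py x y z yaw -> slide, roll from measured pose
s=get_state(); R=Ro.from_euler("xyz",s["eef_rot"],degrees=True).as_matrix()
print("t",s["time_s"],"tcp",s["tcp_pos"].round(4),"rot",s["eef_rot"].round(2),"w",round(s["gripper_width"],4),"F",s["contact_force"].round(1))
if len(sys.argv)>3:
    t=np.array(list(map(float,sys.argv[1:4])))
    sl=R.T@(t-s["tcp_pos"]); print("slide",sl.round(4))
if len(sys.argv)>4:
    dy=(float(sys.argv[4])-s["eef_rot"][2]+180)%360-180; print("roll",round(-dy,2))
E
python3 go.py .5205 .0305 .27 -81
```

```text
t 2.05 tcp [0.2794 0.6144 0.2266] rot [-180.      0.    -24.46] w 0.088 F [ 0.5 -0.3  0.9]
slide [ 0.4612  0.4317 -0.0435]
roll 56.54
```

>>> apply_moves:
  commands:
    - {"grip": 0.36,"slide": [0.461,0.432,-0.044],"roll": 56.5}
    - {"grip": 0.36,"slide": [0.461,0.432,-0.044],"roll": 56.5}
    - {"grip": 0.36,"slide": [0.461,0.432,-0.044],"roll": 56.5}
    - {"grip": 0.36,"slide": [0.461,0.432,-0.044],"roll": 56.5}
    - {"grip": 0.36,"slide": [0.461,0.432,-0.044],"roll": 56.5}
  grip_force: 20

```text
time_s: 2.68
tcp_pos: [0.3987, 0.3243, 0.2488]
eef_rot: [-180.0, 0.0, -78.5]
contact_force: [0.0, 0.0, 1.1]
gripper_width: 0.0563
```

```bash
python3 go.py .5205 .0305 .27 -81
```

```text
t 2.675 tcp [0.3987 0.3243 0.2488] rot [-1.7996e+02  3.0000e-02 -7.8490e+01] w 0.0563 F [0.  0.  1.1]
slide [ 0.3122 -0.0608 -0.0213]
roll 2.51
```

>>> apply_moves:
  commands:
    - {"grip": 0.36,"slide": [0.312,-0.061,-0.021],"roll": 2.5}
    - {"grip": 0.36,"slide": [0.312,-0.061,-0.021],"roll": 2.5}
    - {"grip": 0.36,"slide": [0.312,-0.061,-0.021],"roll": 2.5}
    - {"grip": 0.36,"slide": [0.312,-0.061,-0.021],"roll": 2.5}
    - {"grip": 0.36,"slide": [0.312,-0.061,-0.021],"roll": 2.5}

```text
time_s: 3.3
tcp_pos: [0.5201, 0.037, 0.2695]
eef_rot: [-179.9, 0.0, -80.6]
contact_force: [-0.4, 0.7, 0.3]
gripper_width: 0.0559
```

```bash
python3 go.py .5205 .0305 .17 -81
```

```text
t 3.3 tcp [0.5201 0.037  0.2695] rot [-1.7993e+02  2.0000e-02 -8.0650e+01] w 0.0559 F [-0.4  0.7  0.3]
slide [0.0065 0.0008 0.0995]
roll 0.35
```

>>> apply_moves:
  commands:
    - {"grip": 0.36,"slide": [0,0,0],"roll": 0}
    - {"grip": 0.36,"slide": [0,0,0],"roll": 0}

```text
time_s: 3.55
tcp_pos: [0.5195, 0.0386, 0.2688]
eef_rot: [180.0, 0.0, -80.8]
contact_force: [-0.7, -0.6, -0.5]
gripper_width: 0.0557
```

```bash
python3 go.py .5205 .0305 .17 -81
python3 - <<'E'
from h import *
p,d=capture("wrist"); cv2.imwrite("pics/w1.png",p[:,:,::-1]); c=get_calibration("wrist"); np.savez("w1.npz",p=p,d=d,**c)
W=world(d,c)
# project predicted yellow capctr
X=np.array([.5205,.0305,.1418]);q=c["mtx"]@(c["R"]@X+c["t"]);print(q[:2]/q[2])
E
```

```text
t 3.55 tcp [0.5195 0.0386 0.2688] rot [ 1.7999e+02  1.0000e-02 -8.0750e+01] w 0.0557 F [-0.7 -0.6 -0.5]
slide [0.0082 0.0003 0.0988]
roll 0.25
[314.76546956 222.21472105]
```

View pics/w1.png

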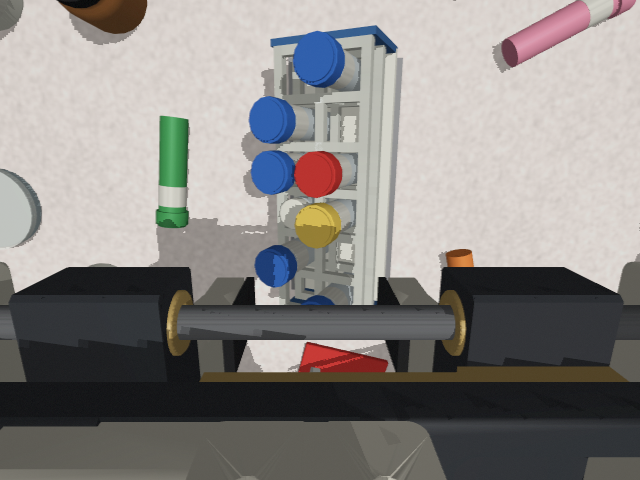

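```bash
cat > fw.py <<'E'
from fit import *
import sys
def capsw(f):
    z=np.load(f);p,d=z["p"],z["d"];W=world(d,dict(mtx=z["mtx"],R=z["R"],t=z["t"]))
    hsv=cv2.cvtColor(p,cv2.COLOR_RGB2HSV).astype(int);H,Sa,V=hsv[...,0],hsv[...,1],hsv[...,2]
    ok=(d>0)&(Sa>100)&(V>60)&(W[...,2]>.09)&(W[...,2]<.2)&(abs(W[...,0]-.52)<.09)&(abs(W[...,1])<.15)
    ok[265:]=False
    col={"red":(H<8)|(H>172),"yellow":(H>12)&(H<35),"blue":(H>105)&(H<130)}
    return {k:W[ok&v] for k,v in col.items()}
pts=capsw(sys.argv[1])
f=least_squares(res,[.545,0.0135,.14,np.radians(189)],args=(pts,),loss="soft_l1",f_scale=.002)
print({k:len(v) for k,v in pts.items()},f.x.round(4),np.degrees(f.x[3]),np.median(abs(f.fun)))
for k in ["yellow","red"]:
    t,ax=rackcell(f.x,cells[k]); print(k,"capctr",(t-.0075*ax).round(4))
E
python3 fw.py w1.npz
```

```text
{'red': 1782, 'yellow': 1630, 'blue': 6673} [0.5436 0.0162 0.1404 3.2995] 189.047717513596 0.0004659600463374834
yellow capctr [0.5194 0.0326 0.142 ]
red capctr [ 0.5257 -0.0069  0.142 ]
```

>>> apply_moves:
  commands:
    - {"grip": 0.36,"slide": [0.0068,0.0006,0.03],"roll": 0.25}
    - {"grip": 0.36,"slide": [0.0068,0.0006,0.07],"roll": 0.25}
    - {"grip": 0.36,"slide": [0.0068,0.0006,0.1],"roll": 0.25}
    - {"grip": 0.36,"slide": [0.0068,0.0006,0.107],"roll": 0.25}
    - {"grip": 0.36,"slide": [0.0068,0.0006,0.107],"roll": 0.25}

```text
time_s: 4.22
tcp_pos: [0.5203, 0.0331, 0.1624]
eef_rot: [-180.0, -0.0, -80.8]
contact_force: [0.7, -0.1, 0.6]
gripper_width: 0.0559
```

```bash
python3 go.py .520 .0318 .136 -81
```

```text
t 4.225 tcp [0.5203 0.0331 0.1624] rot [-1.7998e+02 -2.0000e-02 -8.0810e+01] w 0.0559 F [ 0.7 -0.1  0.6]
slide [0.0012 0.0005 0.0264]
roll 0.19
```

>>> apply_moves:
  commands:
    - {"grip": 0.36,"slide": [0.001,0.0005,0.014],"roll": 0.2}
    - {"grip": 0.36,"slide": [0.001,0.0005,0.026],"roll": 0.2}
    - {"grip": 0.36,"slide": [0.001,0.0005,0.026],"roll": 0.2}

```text
time_s: 4.6
tcp_pos: [0.519, 0.0308, 0.1348]
eef_rot: [179.9, -0.0, -81.1]
contact_force: [0.6, -0.0, 0.6]
gripper_width: 0.0563
```

```bash
python3 go.py .520 .0318 .136 -81;  python3 - <<'E'
from h import *
p,d=capture("side"); cv2.imwrite("pics/s2.png",cv2.resize(p[170:350,240:440,::-1],None,fx=3,fy=3))
E
```

```text
t 4.6 tcp [0.519  0.0308 0.1348] rot [ 1.7989e+02 -2.0000e-02 -8.1140e+01] w 0.0563 F [ 0.6 -0.   0.6]
slide [-0.0009 -0.0011 -0.0012]
roll -0.14
```

View pics/s2.png

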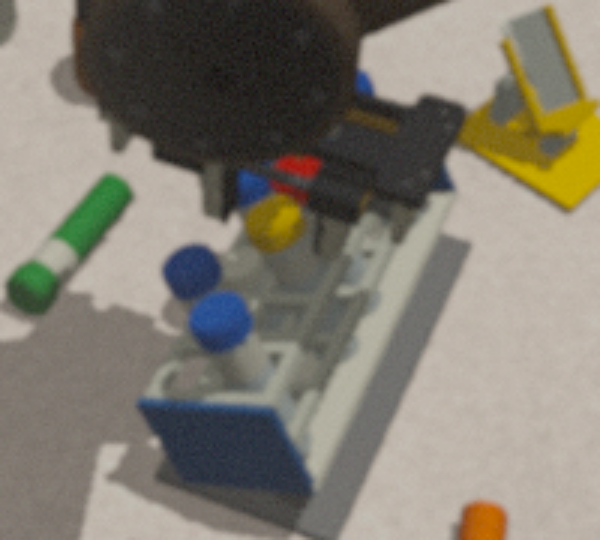

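>>> apply_moves:
  commands:
    - {"grip": 1,"slide": [0,0,-0.001],"roll": 0}
    - {"grip": 1,"slide": [0,0,-0.001],"roll": 0}
    - {"grip": 1,"slide": [0,0,-0.001],"roll": 0}
    - {"grip": 1,"slide": [0,0,-0.001],"roll": 0}
  grip_force: 25

```text
time_s: 5.15
tcp_pos: [0.5199, 0.0311, 0.1371]
eef_rot: [-180.0, 0.0, -81.1]
contact_force: [-0.2, -0.5, 1.6]
gripper_width: 0.0346
```

```bash
python3 go.py;  python3 - <<'E'
from h import *
p,d=capture("side"); cv2.imwrite("pics/s3.png",cv2.resize(p[170:350,240:440,::-1],None,fx=3,fy=3))
E
```

```text
t 5.15 tcp [0.5199 0.0311 0.1371] rot [-179.97    0.    -81.12] w 0.0346 F [-0.2 -0.5  1.6]
```

View pics/s3.png

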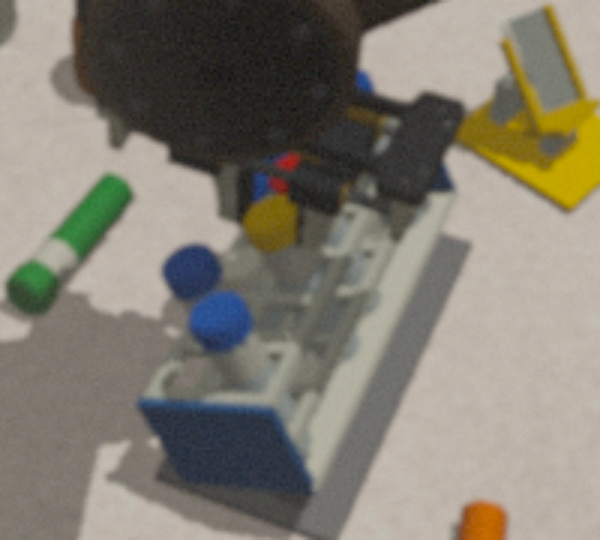

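>>> apply_moves:
  commands:
    - {"grip": 1,"slide": [0,-0.0021,-0.0045],"roll": 0}
    - {"grip": 1,"slide": [0,-0.0042,-0.0091],"roll": 0}
    - {"grip": 1,"slide": [0,-0.0063,-0.0136],"roll": 0}
    - {"grip": 1,"slide": [0,-0.0063,-0.0136],"roll": 0}
  grip_force: 30

```text
time_s: 5.7
tcp_pos: [0.5263, 0.0321, 0.1509]
eef_rot: [-180.0, 0.0, -81.1]
contact_force: [-0.4, 0.2, -0.5]
gripper_width: 0.0339
```

```bash
python3 go.py;  python3 - <<'E'
from h import *
p,d=capture("side"); cv2.imwrite("pics/s4.png",cv2.resize(p[170:350,240:440,::-1],None,fx=3,fy=3)); np.savez("s4.npz",p=p,d=d)
E
```

```text
t 5.7 tcp [0.5263 0.0321 0.1509] rot [-1.7996e+02  1.0000e-02 -8.1120e+01] w 0.0339 F [-0.4  0.2 -0.5]
```

View pics/s4.png

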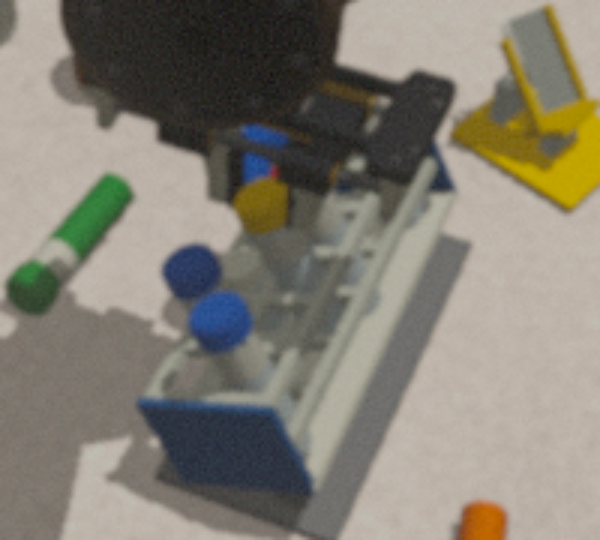

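>>> apply_moves:
  commands:
    - {"grip": 1,"slide": [0,-0.0063,-0.0136],"roll": 0}
    - {"grip": 1,"slide": [0,-0.0127,-0.0272],"roll": 0}
    - {"grip": 1,"slide": [0,-0.019,-0.0408],"roll": 0}
    - {"grip": 1,"slide": [0,-0.0254,-0.0544],"roll": 0}
    - {"grip": 1,"slide": [0,-0.0317,-0.068],"roll": 0}

```text
time_s: 6.38
tcp_pos: [0.5578, 0.037, 0.2195]
eef_rot: [-180.0, 0.0, -81.1]
contact_force: [-0.4, -0.2, -0.4]
gripper_width: 0.0343
```

```bash
python3 go.py;  python3 - <<'E'
from h import *
p,d=capture("side"); cv2.imwrite("pics/s5.png",cv2.resize(p[130:330,240:440,::-1],None,fx=3,fy=3)); np.savez("s5.npz",p=p,d=d)
E
```

```text
t 6.375 tcp [0.5578 0.037  0.2195] rot [-1.7998e+02  1.0000e-02 -8.1120e+01] w 0.0343 F [-0.4 -0.2 -0.4]
```

View pics/s5.png

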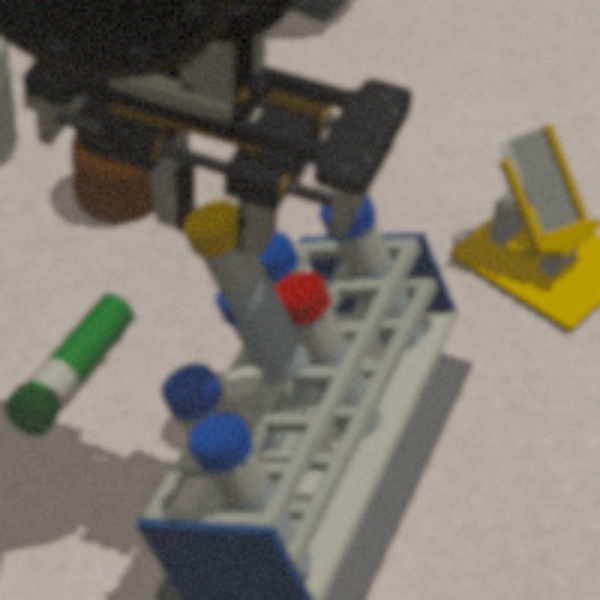

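>>> apply_moves:
  commands:
    - {"grip": 1,"slide": [0,0,-0.03],"roll": 0}
    - {"grip": 1,"slide": [0,0,-0.06],"roll": 0}
    - {"grip": 1,"slide": [0.03,0,-0.08],"roll": 0}
    - {"grip": 1,"slide": [0.07,0.01,-0.08],"roll": 4}
    - {"grip": 1,"slide": [0.12,0.01,-0.08],"roll": 8}

```text
time_s: 7.05
tcp_pos: [0.5658, -0.0838, 0.2992]
eef_rot: [-179.9, 0.0, -89.2]
contact_force: [0.5, 0.3, -1.0]
gripper_width: 0.0345
```

```bash
python3 go.py .475 -.253 .29 -101
```

```text
t 7.05 tcp [ 0.5658 -0.0838  0.2992] rot [-1.7994e+02  3.0000e-02 -8.9170e+01] w 0.0345 F [ 0.5  0.3 -1. ]
slide [0.1679 0.0932 0.0091]
roll 11.83
```

>>> apply_moves:
  commands:
    - {"grip": 1,"slide": [0.04,0.02,0],"roll": 3}
    - {"grip": 1,"slide": [0.08,0.045,0],"roll": 6}
    - {"grip": 1,"slide": [0.12,0.07,0.005],"roll": 9}
    - {"grip": 1,"slide": [0.155,0.085,0.009],"roll": 11.8}
    - {"grip": 1,"slide": [0.168,0.093,0.009],"roll": 11.8}

```text
time_s: 7.68
tcp_pos: [0.4744, -0.254, 0.2893]
eef_rot: [180.0, 0.0, -101.0]
contact_force: [-0.7, -0.0, -0.1]
gripper_width: 0.0342
```

>>> apply_moves:
  commands:
    - {"grip": 1,"slide": [0,0,0],"roll": 0}

```text
time_s: 7.8
tcp_pos: [0.4752, -0.2531, 0.2896]
eef_rot: [180.0, 0.0, -101.0]
contact_force: [1.5, -1.3, -0.5]
gripper_width: 0.0342
```

```bash
python3 go.py;  python3 - <<'E'
from h import *
for n in ["side","top"]:
    p,d=capture(n); cv2.imwrite(f"pics/{n}6.png",p[...,::-1]); np.savez(f"{n}6.npz",p=p,d=d)
E
```

```text
t 7.8 tcp [ 0.4752 -0.2531  0.2896] rot [ 180.      0.   -100.97] w 0.0342 F [ 1.5 -1.3 -0.5]
```

View pics/side6.png

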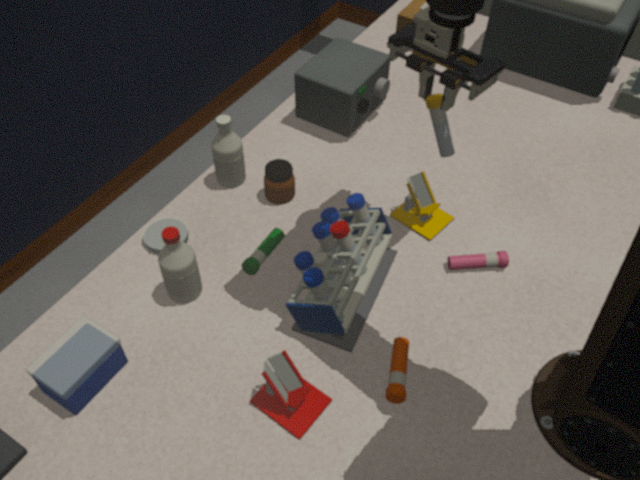

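View pics/top6.png

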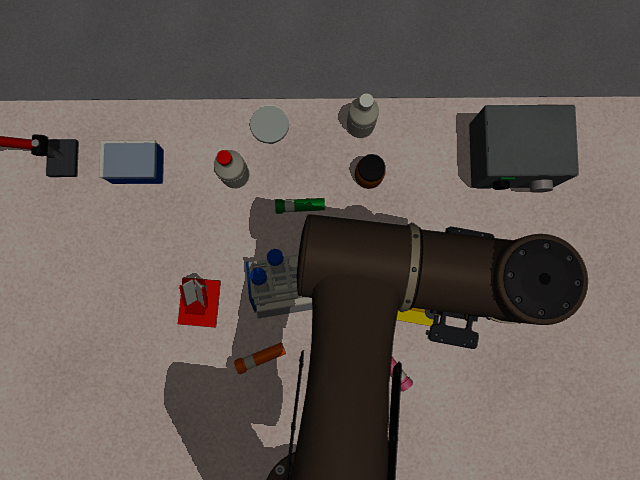

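```bash
cat > ft.py <<'E'
from h import *
from scipy.optimize import least_squares
def fit_tube(n,p,d,tcp,yawlean,hue,tilt0=25,capoff=.006,sat=100,roi=.08):
    W=world(d,get_calibration(n)); hsv=cv2.cvtColor(p,cv2.COLOR_RGB2HSV).astype(int);H=hsv[...,0]
    def par(q):
        t,w=np.radians(q[3]),np.radians(q[4]); ax=np.array([np.sin(t)*np.cos(w),np.sin(t)*np.sin(w),np.cos(t)]); return np.array(q[:3]),ax  # cap centre, axis
    cm=((H>12)&(H<35)) if hue=="yellow" else ((H<8)|(H>172))
    c0=np.array(tcp)+[0,0,capoff]
    near=(d>0)&(np.linalg.norm(W-c0,axis=-1)<.03)
    cap=W[near&cm&(hsv[...,1]>sat)]
    q=np.array([*c0,tilt0,yawlean],float)
    for it in range(5):
        c,ax=par(q); v=W-c; h=v@ax; r=np.linalg.norm(v-h[...,None]*ax,axis=-1)
        m=(d>0)&(r<.022)&(h<-.012)&(h>-.112)&(W[...,2]<tcp[2]-.004)
        body=W[m]
        def res(q):
            c,ax=par(q)
            def rh(P):
                v=P-c;h=v@ax; return np.linalg.norm(v-np.outer(h,ax),axis=1),h
            r,h=rh(body); dr=r-.0145; dh=-.1075-h
            o=np.where(dh>0,np.hypot(np.maximum(dr,0),dh),np.maximum(dr,dh))
            r,h=rh(cap); dr=r-.0175; dh=abs(h)-.0075
            o2=np.where((dr<=0)&(dh<=0),np.maximum(dr,dh),np.hypot(np.maximum(dr,0),np.maximum(dh,0)))
            return np.concatenate([o,o2])
        f=least_squares(res,q,loss="soft_l1",f_scale=.0015); q=f.x
    c,ax=par(q); foot=c-.1075*ax
    print(n,"cap",len(cap),"body",len(body),"capctr",c.round(4),"tilt",q[3].round(1),"az",q[4].round(1),"foot",foot.round(4),"med",np.median(abs(f.fun)).round(4))
    return q
E
python3 - <<'E'
from ft import *
z=np.load("side6.npz"); fit_tube("side",z["p"],z["d"],[.4752,-.2531,.2896],-11,"yellow")
E
```

```text
side cap 222 body 757 capctr [ 0.4766 -0.2526  0.2939] tilt 25.8 az -11.0 foot [ 0.4308 -0.2437  0.1971] med 0.001
```

```bash
python3 go.py .4785 -.2546 .149 -101
```

```text
t 7.9 tcp [ 0.4759 -0.2522  0.2896] rot [-1.7998e+02  1.0000e-02 -1.0089e+02] w 0.0343 F [-0.1 -0.3 -0.9]
slide [ 0.0019 -0.003   0.1406]
roll 0.11
```

>>> apply_moves:
  commands:
    - {"grip": 1,"slide": [0.0015,-0.003,0.04],"roll": 0}
    - {"grip": 1,"slide": [0.0015,-0.003,0.08],"roll": 0}
    - {"grip": 1,"slide": [0.0015,-0.003,0.115],"roll": 0}
    - {"grip": 1,"slide": [0.0015,-0.003,0.135],"roll": 0}
    - {"grip": 1,"slide": [0.0015,-0.003,0.14],"roll": 0}

```text
time_s: 8.52
tcp_pos: [0.4781, -0.2536, 0.1483]
eef_rot: [179.9, 0.0, -100.8]
contact_force: [0.3, 0.5, -0.1]
gripper_width: 0.0341
```

>>> apply_moves:
  commands:
    - {"grip": 1,"slide": [0,0,0],"roll": 0}

```text
time_s: 8.65
tcp_pos: [0.4789, -0.2542, 0.1499]
eef_rot: [-180.0, -0.0, -100.8]
contact_force: [0.2, -0.7, 0.4]
gripper_width: 0.0339
```

```bash
cat > look.py <<'E'
from ft import *
import sys
import fitv
tag,col=sys.argv[1:3]; tilt=float(sys.argv[3])
O={"yellow":[.4457,-.2475,np.radians(-11)],"red":[.4434,.2645,np.radians(-5.2)]}[col]
s=get_state(); p,d=capture("side"); np.savez(f"{tag}.npz",p=p,d=d)
o,R=fitv.frame(O); K=get_calibration("side"); q=K["mtx"]@(K["R"]@(o+[0,0,.06])+K["t"]); u,v=(q[:2]/q[2]).astype(int)
cv2.imwrite(f"pics/{tag}.png",cv2.resize(p[max(v-90,0):v+90,max(u-90,0):u+90,::-1],None,fx=3.2,fy=3.2,interpolation=cv2.INTER_CUBIC))
print("tcp",s["tcp_pos"].round(4),"F",s["contact_force"].round(1),"w",s["gripper_width"].round(4))
q=fit_tube("side",p,d,s["tcp_pos"],np.degrees(O[2]),col,tilt0=tilt)
t,w=np.radians(q[3:5]); ax=np.array([np.sin(t)*np.cos(w),np.sin(t)*np.sin(w),np.cos(t)])
print("foot in cradle mm",(R@(q[:3]-.1075*ax-o)*1e3).round(1),"cap in cradle",(R@(q[:3]-o)*1e3).round(1),"axis",(R@ax).round(3))
E
python3 look.py s7 yellow 26
```

```text
Traceback (most recent call last):
  File "look.py", line 9, in <module>
    print("tcp",s["tcp_pos"].round(4),"F",s["contact_force"].round(1),"w",s["gripper_width"].round(4))
                                                                          ^^^^^^^^^^^^^^^^^^^^^^^^
AttributeError: 'float' object has no attribute 'round'
```

View pics/s7.png

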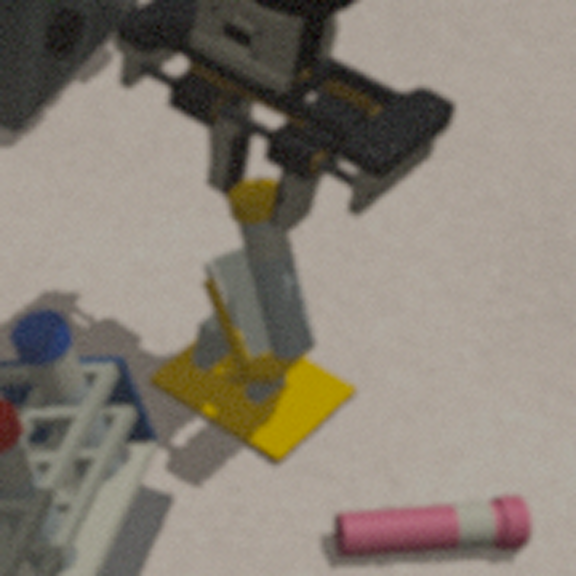

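```bash
sed -i 's/s\["gripper_width"\].round(4)/round(float(s["gripper_width"]),4)/; ' look.py; python3 look.py s8 yellow 26; python3 go.py
```

```text
tcp [ 0.4791 -0.2544  0.1504] F [ 0.4 -1.  -0.2] w 0.0342
side cap 186 body 597 capctr [ 0.4808 -0.2536  0.1548] tilt 25.9 az -10.9 foot [ 0.4347 -0.2447  0.0581] med 0.0011
foot in cradle mm [21.4 -0.6 10.8] cap in cradle [ 38.4  -0.7 116.9] axis [ 0.158 -0.001  0.987]
t 8.75 tcp [ 0.4791 -0.2545  0.1506] rot [-1.7990e+02 -1.0000e-02 -1.0088e+02] w 0.0338 F [ 0.  -0.2 -0.7]
```

>>> apply_moves:
  commands:
    - {"grip": 1,"slide": [0.0006,-0.003,0.004],"roll": 0}
    - {"grip": 1,"slide": [0.0006,-0.006,0.0083],"roll": 0}
    - {"grip": 1,"slide": [0.0006,-0.009,0.0125],"roll": 0}
    - {"grip": 1,"slide": [0.0006,-0.012,0.0165],"roll": 0}
    - {"grip": 1,"slide": [0.0006,-0.012,0.0165],"roll": 0}

```text
time_s: 9.38
tcp_pos: [0.4907, -0.2579, 0.1334]
eef_rot: [-179.9, -0.0, -100.9]
contact_force: [0.1, 0.2, 5.5]
gripper_width: 0.0341
```

```bash
python3 look.py s9 yellow 26; python3 go.py
```

```text
tcp [ 0.4907 -0.2579  0.1334] F [0.1 0.2 5.5] w 0.0341
side cap 173 body 623 capctr [ 0.4918 -0.2574  0.1376] tilt 27.2 az -11.7 foot [ 0.4436 -0.2475  0.042 ] med 0.0012
foot in cradle mm [4.6 0.4 2.9] cap in cradle [ 19.1   0.9 109.4] axis [0.135 0.005 0.991]
t 9.425 tcp [ 0.4906 -0.2579  0.1335] rot [-1.7995e+02 -4.0000e-02 -1.0090e+02] w 0.0339 F [ 0.3 -0.2  5. ]
```

View pics/s9.png

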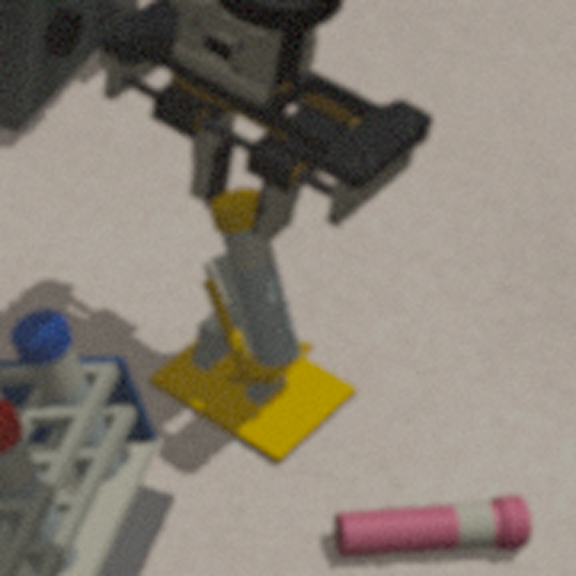

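>>> apply_moves:
  commands:
    - {"grip": 1,"slide": [-0.0003,-0.002,0.0012],"roll": 0}
    - {"grip": 1,"slide": [-0.0003,-0.004,0.003],"roll": 0}
    - {"grip": 1,"slide": [-0.0003,-0.0065,0.005],"roll": 0}
    - {"grip": 1,"slide": [-0.0003,-0.0065,0.005],"roll": 0}
  grip_force: 12

```text
time_s: 9.93
tcp_pos: [0.4988, -0.259, 0.1289]
eef_rot: [-179.7, -0.0, -100.9]
contact_force: [4.0, -0.9, 3.5]
gripper_width: 0.0287
```

```bash
python3 look.py s10 yellow 27; python3 go.py
```

```text
tcp [ 0.4988 -0.259   0.1289] F [ 4.  -0.9  3.5] w 0.0287
side cap 152 body 651 capctr [ 0.503  -0.2589  0.1293] tilt 35.4 az -11.2 foot [ 0.4419 -0.2469  0.0416] med 0.0012
foot in cradle mm [5.8 0.1 1.6] cap in cradle [  5.1   0.3 109.1] axis [-0.007  0.002  1.   ]
t 9.975 tcp [ 0.4986 -0.2589  0.1289] rot [-1.7976e+02 -3.0000e-02 -1.0088e+02] w 0.0281 F [ 4.  -1.7  5.3]
```

View pics/s10.png

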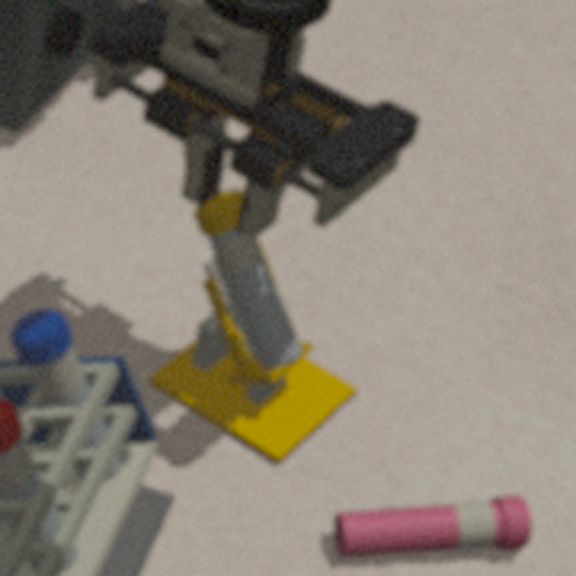

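>>> apply_moves:
  commands:
    - {"grip": 1,"slide": [0,-0.0015,0.001],"roll": 0}
    - {"grip": 1,"slide": [0,-0.003,0.002],"roll": 0}
    - {"grip": 1,"slide": [0,-0.0045,0.003],"roll": 0}
    - {"grip": 1,"slide": [0,-0.0045,0.003],"roll": 0}
  grip_force: 6

```text
time_s: 10.48
tcp_pos: [0.5028, -0.2598, 0.1262]
eef_rot: [-179.8, -0.0, -100.9]
contact_force: [3.7, -1.6, 6.1]
gripper_width: 0.0282
```

```bash
python3 look.py s11 yellow 35; python3 go.py
```

```text
tcp [ 0.5028 -0.2598  0.1262] F [ 3.7 -1.6  6.1] w 0.0282
side cap 154 body 670 capctr [ 0.5071 -0.2596  0.1265] tilt 37.8 az -11.2 foot [ 0.4425 -0.2468  0.0416] med 0.0012
foot in cradle mm [ 5.3 -0.   1.9] cap in cradle [1.000e-01 2.000e-01 1.093e+02] axis [-0.048  0.002  0.999]
t 10.525 tcp [ 0.5028 -0.2598  0.1262] rot [-1.7976e+02 -3.0000e-02 -1.0088e+02] w 0.0284 F [ 3.9 -1.2  6.8]
```

View pics/s11.png

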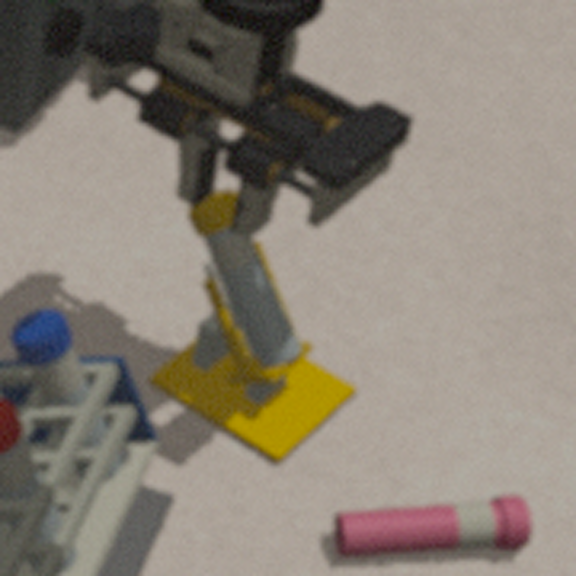

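>>> apply_moves:
  commands:
    - {"grip": 0.5,"slide": [0,0,0],"roll": 0}
    - {"grip": 0.4,"slide": [0,0,0],"roll": 0}
    - {"grip": 0.4,"slide": [0,0,0],"roll": 0}

```text
time_s: 10.9
tcp_pos: [0.4995, -0.2589, 0.1241]
eef_rot: [179.9, 0.0, -100.9]
contact_force: [0.7, -0.2, 1.0]
gripper_width: 0.0507
```

```bash
python3 look.py s12 yellow 35; python3 go.py
```

```text
tcp [ 0.4995 -0.2589  0.1241] F [ 0.7 -0.2  1. ] w 0.0507
side cap 148 body 696 capctr [ 0.5109 -0.2582  0.1243] tilt 40.3 az -12.2 foot [ 0.443  -0.2435  0.0422] med 0.0014
foot in cradle mm [ 5.8 -3.5  2.3] cap in cradle [ -4.1  -1.9 109.4] axis [-0.092  0.014  0.996]
t 10.95 tcp [ 0.4997 -0.259   0.1242] rot [ 1.7988e+02  1.0000e-02 -1.0094e+02] w 0.0513 F [0.3 0.4 0.1]
```

View pics/s12.png

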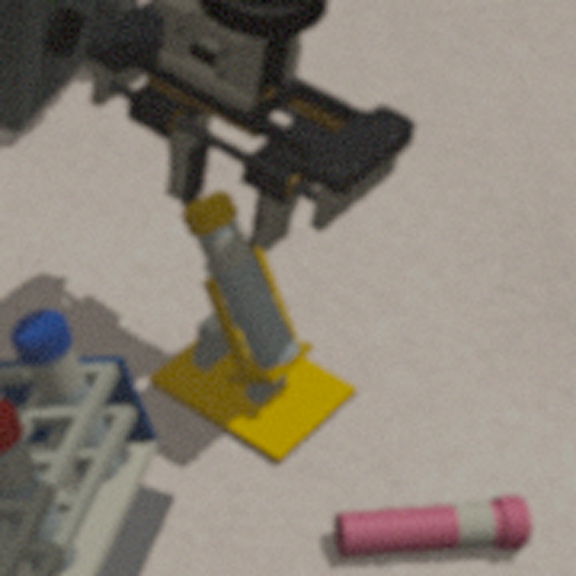

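>>> apply_moves:
  commands:
    - {"grip": 0.4,"slide": [0,0,-0.03],"roll": 0}
    - {"grip": 0.4,"slide": [0,0,-0.07],"roll": 0}
    - {"grip": 0.4,"slide": [0,0.03,-0.08],"roll": -10}
    - {"grip": 0.6,"slide": [0,0.06,-0.08],"roll": -20}
    - {"grip": 1,"slide": [0,0.094,-0.08],"roll": -30}

```text
time_s: 11.58
tcp_pos: [0.4071, -0.2412, 0.2046]
eef_rot: [180.0, 0.0, -70.6]
contact_force: [-1.1, 0.2, 1.0]
gripper_width: 0.038
```

>>> apply_moves:
  commands:
    - {"grip": 1,"slide": [0,0,0],"roll": -10}
    - {"grip": 1,"slide": [0,0,0],"roll": -20}
    - {"grip": 1,"slide": [0,0,0],"roll": -30}
    - {"grip": 1,"slide": [0,0,0],"roll": -40}
    - {"grip": 1,"slide": [0,0,0],"roll": -50}

```text
time_s: 12.2
tcp_pos: [0.4078, -0.2413, 0.2045]
eef_rot: [180.0, 0.1, -20.6]
contact_force: [0.0, -0.3, -0.7]
gripper_width: 0.0005
```

>>> apply_moves:
  commands:
    - {"grip": 1,"slide": [0,0,0],"roll": -10}
    - {"grip": 1,"slide": [0,0,0],"roll": -10}

```text
time_s: 12.45
tcp_pos: [0.4079, -0.2413, 0.2046]
eef_rot: [-180.0, 0.1, -11.0]
contact_force: [-0.5, 0.2, 0.1]
gripper_width: 0.0004
```

```bash
python3 go.py .4064 -.2399 .06 -11
python3 - <<'E'
from h import *
p,d=capture("side"); cv2.imwrite("pics/s13.png",cv2.resize(p[100:280,330:510,::-1],None,fx=3.2,fy=3.2))
p,d=capture("wrist"); cv2.imwrite("pics/w13.png",p[...,::-1])
E
```

```text
t 12.45 tcp [ 0.4079 -0.2413  0.2046] rot [-1.7999e+02  6.0000e-02 -1.0990e+01] w 0.0004 F [-0.5  0.2  0.1]
slide [-0.0016 -0.0011  0.1446]
roll 0.01
```

View pics/s13.png

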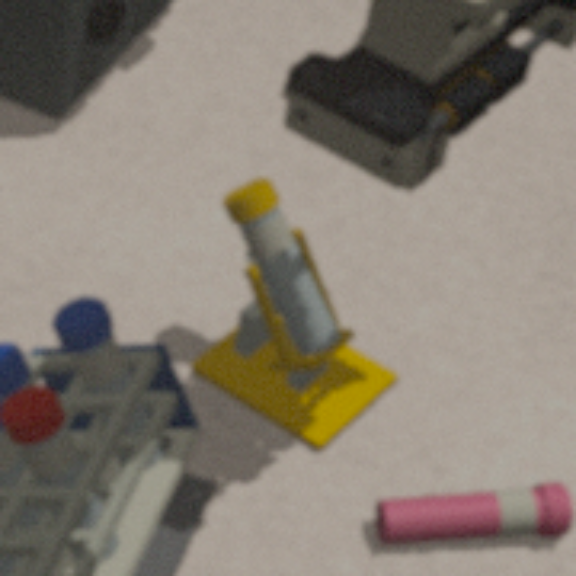

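View pics/w13.png

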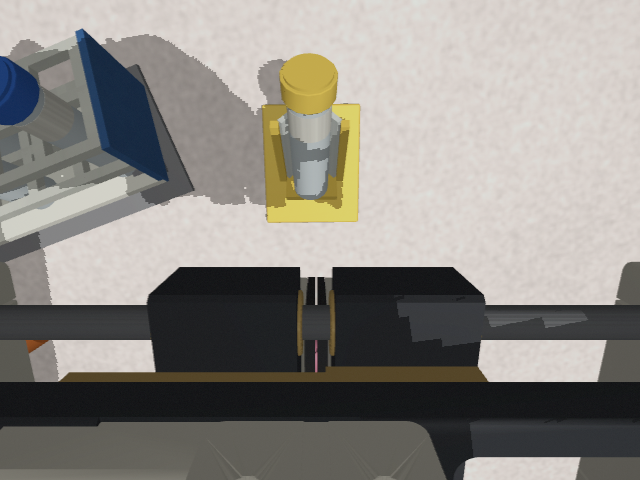

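```bash
cat > seat.py <<'E'
from ft import *
import fitv,sys
tag,col,cam=sys.argv[1:4]
O={"yellow":[.4457,-.2475,np.radians(-11)],"red":[.4434,.2645,np.radians(-5.2)]}[col]
K=get_calibration(cam); p,d=capture(cam); np.savez(tag+".npz",p=p,d=d); cv2.imwrite(f"pics/{tag}.png",p[...,::-1])
W=world(d,K); hsv=cv2.cvtColor(p,cv2.COLOR_RGB2HSV).astype(int);H=hsv[...,0]
# refit V from this camera
x=np.array(O)
for it in range(5):
    o,R=fitv.frame(x); L=(W-o)@R.T
    m=(d>0)&(hsv[...,1]<90)&(L[...,2]>.008)&(L[...,2]<.07)&(abs(L[...,1])<.022)&(abs(L[...,1])>.0125)&(L[...,0]<.004)&(L[...,0]>-.03)
    f=least_squares(fitv.res,x,args=(W[m],),loss="soft_l1",f_scale=.001); x=f.x
print("V",m.sum(),x.round(4),np.degrees(x[2]).round(1))
for nm,O_ in (("nominal",O),("refit",x)):
    o,R=fitv.frame(O_); L=(W-o)@R.T
    cm=((H>12)&(H<35)) if col=="yellow" else ((H<8)|(H>172))
    near=(d>0)&(abs(L[...,1])<.03)&(abs(L[...,0])<.035)
    cap=L[near&(L[...,2]>.088)&(L[...,2]<.13)&cm&(hsv[...,1]>80)]
    bm=near&(L[...,2]>.012)&(L[...,2]<.095)&(L[...,0]>.003)&(abs(L[...,1])<.018)&(hsv[...,1]<90); body=L[bm]
    def res(q): # foot x,y,z ; slopes
        ax=np.array([q[3],q[4],1]);ax/=np.linalg.norm(ax); o=q[:3]
        def rh(P): v=P-o;h=v@ax;return np.linalg.norm(v-np.outer(h,ax),axis=1),h
        r,h=rh(body); a=r-.0145
        r,h=rh(cap); dr=r-.0175; dh=abs(h-.1075)-.0075
        b=np.where((dr<=0)&(dh<=0),np.maximum(dr,dh),np.hypot(np.maximum(dr,0),np.maximum(dh,0)))
        return np.concatenate([a,b])
    f=least_squares(res,[0,0,0,0,0],loss="soft_l1",f_scale=.001); q=f.x
    print(nm,"cap",len(cap),"body",len(body),"foot mm",(q[:3]*1e3).round(1),"slopes deg",np.degrees(q[3:]).round(1),"med",np.median(abs(f.fun)).round(5))
E
python3 seat.py w14 yellow wrist; python3 seat.py s14 yellow side
```

```text
V 761 [ 0.4457 -0.2458 -0.183 ] -10.5
nominal cap 2931 body 2818 foot mm [ 7.6 -2.2  3.1] slopes deg [-5.7  0.2] med 0.0003
refit cap 2931 body 2807 foot mm [ 7.4 -0.6  3.2] slopes deg [-5.7  0.5] med 0.0003
V 169 [ 0.44   -0.211  -0.3912] -22.4
nominal cap 166 body 427 foot mm [ 5.8 -2.4  3.3] slopes deg [-5.4 -0. ] med 0.00119
refit cap 164 body 6 foot mm [-6.9 24.1 13.4] slopes deg [-6.3 -4.3] med 0.00102
```

>>> apply_moves:
  commands:
    - {"grip": 1,"slide": [-0.003,-0.002,0.05],"roll": 0}
    - {"grip": 1,"slide": [-0.003,-0.002,0.1],"roll": 0}
    - {"grip": 1,"slide": [-0.003,-0.002,0.135],"roll": 0}
    - {"grip": 1,"slide": [-0.003,-0.002,0.142],"roll": 0}
    - {"grip": 1,"slide": [-0.003,-0.002,0.142],"roll": 0}

```text
time_s: 13.28
tcp_pos: [0.4063, -0.2391, 0.0635]
eef_rot: [180.0, 0.0, -10.9]
contact_force: [0.2, -0.2, 0.4]
gripper_width: 0.0004
```

```bash
python3 go.py .4349 -.2454 .062 -11
python3 - <<'E'
from h import *
p,d=capture("side"); cv2.imwrite("pics/s15.png",cv2.resize(p[130:280,350:500,::-1],None,fx=4,fy=4))
E
```

```text
t 13.275 tcp [ 0.4063 -0.2391  0.0635] rot [ 1.7998e+02  1.0000e-02 -1.0950e+01] w 0.0004 F [ 0.2 -0.2  0.4]
slide [0.0293 0.0008 0.0014]
roll 0.05
```

View pics/s15.png

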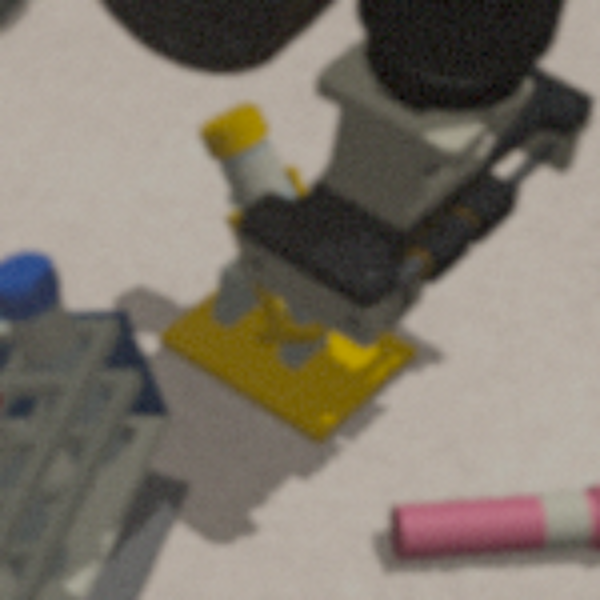

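>>> apply_moves:
  commands:
    - {"grip": 1,"slide": [0.008,0.0005,0.001],"roll": 0}
    - {"grip": 1,"slide": [0.015,0.0005,0.001],"roll": 0}
    - {"grip": 1,"slide": [0.019,0.0005,0.001],"roll": 0}
    - {"grip": 1,"slide": [0.022,0.0005,0.001],"roll": 0}

```text
time_s: 13.82
tcp_pos: [0.4277, -0.2437, 0.0621]
eef_rot: [-180.0, -0.0, -10.9]
contact_force: [0.2, -0.9, -0.4]
gripper_width: 0.0005
```

>>> apply_moves:
  commands:
    - {"grip": 1,"slide": [0.0015,0,0],"roll": 0}
    - {"grip": 1,"slide": [0.003,0,0],"roll": 0}

```text
time_s: 14.08
tcp_pos: [0.4302, -0.2441, 0.0619]
eef_rot: [-180.0, 0.0, -10.9]
contact_force: [-1.3, 0.1, -0.7]
gripper_width: -0.0
```

>>> apply_moves:
  commands:
    - {"grip": 1,"slide": [0.0015,0,0],"roll": 0}
    - {"grip": 1,"slide": [0.003,0,0],"roll": 0}

```text
time_s: 14.32
tcp_pos: [0.4332, -0.2447, 0.062]
eef_rot: [-180.0, 0.0, -10.9]
contact_force: [0.5, -0.1, 0.2]
gripper_width: 0.0008
```

>>> apply_moves:
  commands:
    - {"grip": 1,"slide": [0.001,0,0],"roll": 0}
    - {"grip": 1,"slide": [0.002,0,0],"roll": 0}

```text
time_s: 14.58
tcp_pos: [0.4353, -0.2451, 0.062]
eef_rot: [-180.0, -0.0, -10.9]
contact_force: [-0.0, 0.7, -0.4]
gripper_width: 0.0004
```

>>> apply_moves:
  commands:
    - {"grip": 1,"slide": [0.001,0,0],"roll": 0}
    - {"grip": 1,"slide": [0.002,0,0],"roll": 0}

```text
time_s: 14.82
tcp_pos: [0.4367, -0.2454, 0.0618]
eef_rot: [180.0, 0.1, -10.9]
contact_force: [-2.1, -0.1, -0.0]
gripper_width: 0.0006
```

```bash
python3 go.py; python3 seat.py s16 yellow side;python3 - <<'E'
import cv2
cv2.imwrite("pics/s16b.png",cv2.resize(cv2.imread("pics/s16.png")[130:280,350:500],None,fx=4,fy=4))
E
```

```text
t 14.825 tcp [ 0.4367 -0.2454  0.0618] rot [ 1.800e+02  5.000e-02 -1.092e+01] w 0.0006 F [-2.1 -0.1 -0. ]
V 0 [ 0.6099 -0.2812  0.5023] 28.8
nominal cap 185 body 25 foot mm [24.7 -4.6  4.7] slopes deg [-13.9   1.1] med 0.00142
refit cap 0 body 0 foot mm [0. 0. 0.] slopes deg [0. 0.] med nan
  return _methods._mean(a, axis=axis, dtype=dtype,
  ret = ret.dtype.type(ret / rcount)
```

View pics/s16b.png

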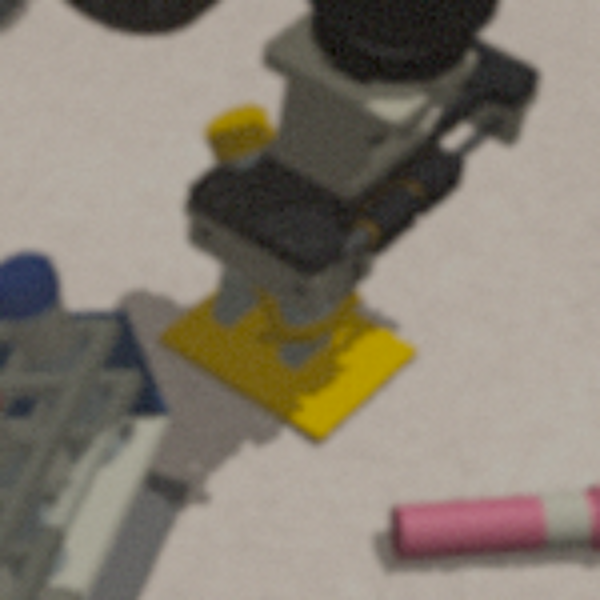

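>>> apply_moves:
  commands:
    - {"grip": 1,"slide": [0.001,0,0],"roll": 0}
    - {"grip": 1,"slide": [0.001,0,0],"roll": 0}

```text
time_s: 15.12
tcp_pos: [0.4371, -0.2456, 0.0616]
eef_rot: [180.0, 0.1, -10.9]
contact_force: [-4.4, -0.1, 0.8]
gripper_width: 0.0006
```

>>> apply_moves:
  commands:
    - {"grip": 1,"slide": [0.001,0,0],"roll": 0}
    - {"grip": 1,"slide": [0.002,0,0],"roll": 0}

```text
time_s: 15.38
tcp_pos: [0.4376, -0.2457, 0.0613]
eef_rot: [-180.0, 0.3, -11.0]
contact_force: [-9.2, 0.8, 3.7]
gripper_width: 0.0004
```

>>> apply_moves:
  commands:
    - {"grip": 1,"slide": [-0.005,0,0],"roll": 0}
    - {"grip": 1,"slide": [-0.02,0,0],"roll": 0}
    - {"grip": 1,"slide": [-0.035,0,-0.02],"roll": 0}
    - {"grip": 1,"slide": [-0.035,0,-0.08],"roll": 0}
    - {"grip": 1,"slide": [-0.035,0,-0.14],"roll": 0}

```text
time_s: 16.0
tcp_pos: [0.4051, -0.2392, 0.2038]
eef_rot: [-180.0, -0.0, -10.9]
contact_force: [1.5, 0.2, -0.7]
gripper_width: 0.0006
```

>>> apply_moves:
  commands:
    - {"grip": 1,"slide": [0,0,0],"roll": 0}
    - {"grip": 1,"slide": [0,0,0],"roll": 0}

```text
time_s: 16.25
tcp_pos: [0.4054, -0.2391, 0.2021]
eef_rot: [-180.0, -0.1, -10.9]
contact_force: [-0.7, 0.2, -0.7]
gripper_width: 0.0004
```

```bash
python3 go.py; python3 seat.py w17 yellow wrist; python3 seat.py s17 yellow side; python3 -c "
import cv2
cv2.imwrite('pics/s17b.png',cv2.resize(cv2.imread('pics/s17.png')[130:280,350:500],None,fx=4,fy=4))"
```

```text
t 16.25 tcp [ 0.4054 -0.2391  0.2021] rot [-1.7996e+02 -1.0000e-01 -1.0930e+01] w 0.0004 F [-0.7  0.2 -0.7]
V 864 [ 0.4456 -0.2457 -0.1865] -10.7
nominal cap 3100 body 2553 foot mm [ 0.7 -1.8  1.7] slopes deg [-0.2 -0.2] med 0.0003
refit cap 3100 body 2547 foot mm [ 0.4 -0.   2. ] slopes deg [-0.2  0. ] med 0.0003
V 137 [ 0.4369 -0.252   0.2308] 13.2
nominal cap 180 body 383 foot mm [-1.  -1.9  2. ] slopes deg [ 0.1 -0.4] med 0.00112
refit cap 171 body 173 foot mm [-9.5 -6.2  8.4] slopes deg [ 2.4 15. ] med 0.00097
```

View pics/w17.png

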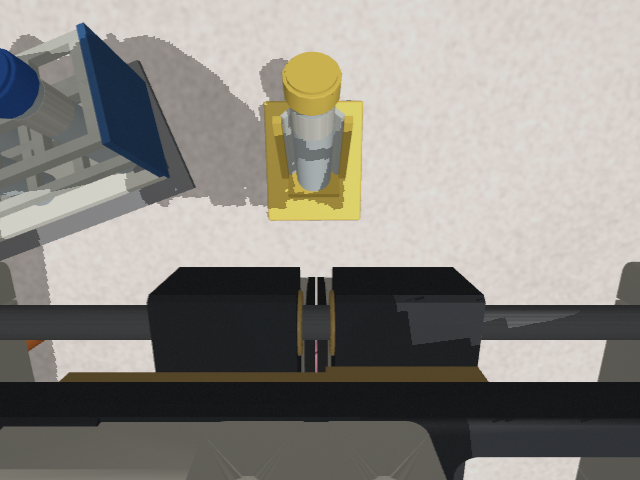

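View pics/s17b.png

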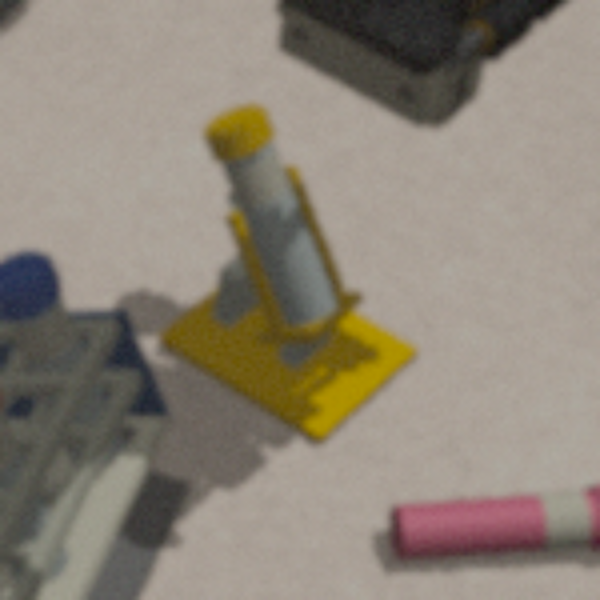

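Run:
```python
from ft import *
import fitv
K=get_calibration("wrist");z=np.load("w17.npz");p,d=z["p"],z["d"];W=world(d,K)
hsv=cv2.cvtColor(p,cv2.COLOR_RGB2HSV).astype(int);H=hsv[...,0]
o,R=fitv.frame([.4456,-.2457,-.1865]);L=(W-o)@R.T
m=(d>0)&(abs(L[...,1])<.02)&(L[...,0]>.004)&(L[...,0]<.016)&(abs(L[...,2])<.008)&(H>12)&(H<35)&(hsv[...,1]>100)
print(m.sum(),np.percentile(L[m][:,2],[5,25,50,75,95])*1e3)
# table
t=(d>0)&(abs(W[...,2])<.01)&(hsv[...,1]<40)&(abs(W[...,1]+.35)<.05); print("table z",np.median(W[t][:,2]))
# tube bottom edge & top of cap
m2=(d>0)&(abs(L[...,1])<.01)&(abs(L[...,0])<.012)&(L[...,2]>.1)&(L[...,2]<.125)&(H>12)&(H<35); print("captop z",np.percentile(L[m2][:,2],[25,50,75])*1e3)
```

```text
322 [-2.57003297 -2.01855614 -1.57971297 -1.20039132 -0.54645901]
table z -0.0011857586801404007
captop z [115.09828855 115.44919641 115.79935942]
```

```bash
python3 -c "
import cv2
cv2.imwrite('pics/w17b.png',cv2.resize(cv2.imread('pics/w17.png')[95:225,255:375],None,fx=4.6,fy=4.6,interpolation=cv2.INTER_CUBIC))"
```

```text
(no output)
```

View pics/w17b.png

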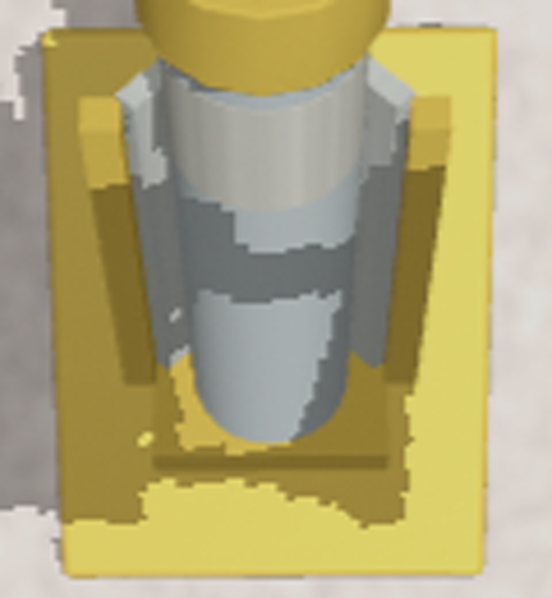

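Run:
```python
from h import *
import fitv
K=get_calibration("wrist");o,R=fitv.frame([.4456,-.2457,-.1865])
def pr(x,y,z):
    q=K["mtx"]@(K["R"]@(o+R.T@np.array([x,y,z]))+K["t"]);return (q[:2]/q[2])
for z in (0,.001,.002,-.0016):print(z,"edge",pr(.017,0,z),"rim",pr(.0147,0,z), "zoomrow",(pr(.0147,0,z)[1]-95)*4.6,(pr(.017,0,z)[1]-95)*4.6)
```

```text
0 edge [312.97721987 192.42716543] rim [312.97646283 190.00955496] zoomrow 437.043952801927 448.16496098733364
0.001 edge [312.96491683 191.87530416] rim [312.96418869 189.45182569] zoomrow 434.4783981815512 445.6263991153174
0.002 edge [312.95253941 191.32010686] rim [312.95184054 188.89073351] zoomrow 431.89737415069925 443.07249157644094
-0.0016 edge [312.99675172 193.30327925] rim [312.99594916 190.89500202] zoomrow 441.11700929359625 452.19508456891623
```

```bash
python3 go.py .506 -.2573 .200 -10.8
```

```text
t 16.35 tcp [ 0.4049 -0.2391  0.201 ] rot [-1.7998e+02  8.0000e-02 -1.0920e+01] w 0.0005 F [ 0.6  0.3 -0.3]
slide [ 0.1027 -0.0013  0.0008]
roll -0.12
```

>>> apply_moves:
  commands:
    - {"grip": 0.36,"slide": [0.05,-0.001,0],"roll": 0}
    - {"grip": 0.36,"slide": [0.095,-0.0013,0],"roll": 0}
    - {"grip": 0.36,"slide": [0.1027,-0.0013,0.02],"roll": 0}
    - {"grip": 0.36,"slide": [0.1027,-0.0013,0.04],"roll": 0}
    - {"grip": 0.36,"slide": [0.1027,-0.0013,0.04],"roll": 0}

```text
time_s: 16.98
tcp_pos: [0.5051, -0.2572, 0.1589]
eef_rot: [-180.0, 0.3, -10.9]
contact_force: [-0.4, 0.5, -0.2]
gripper_width: 0.0452
```

```bash
python3 go.py .506 -.2573 .114 -10.8
python3 - <<'E'
from h import *
p,d=capture("side"); cv2.imwrite("pics/s18.png",cv2.resize(p[130:280,350:500,::-1],None,fx=4,fy=4))
p,d=capture("wrist"); cv2.imwrite("pics/w18.png",p[...,::-1])
E
```

```text
t 16.975 tcp [ 0.5051 -0.2572  0.1589] rot [-180.      0.34  -10.93] w 0.0452 F [-0.4  0.5 -0.2]
slide [ 0.0011 -0.0001  0.0449]
roll -0.13
```

View pics/s18.png

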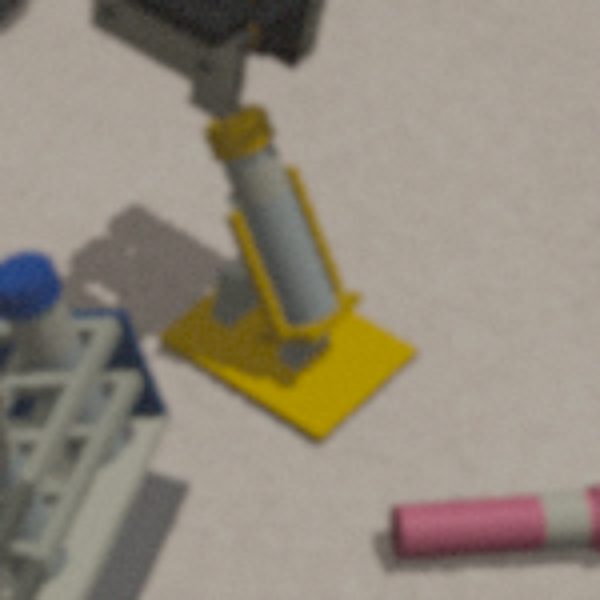

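View pics/w18.png

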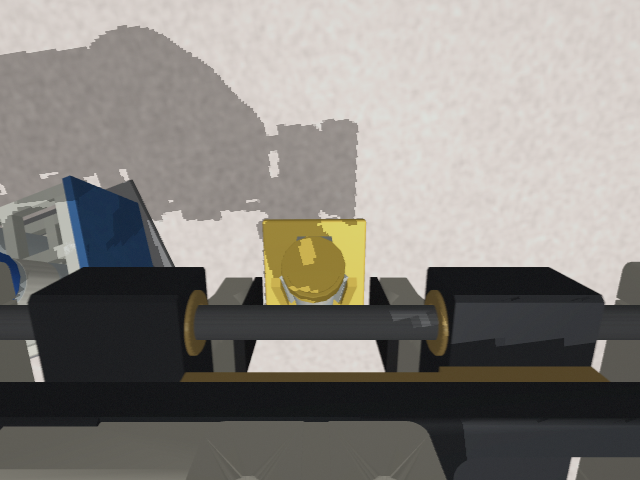

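>>> apply_moves:
  commands:
    - {"grip": 0.36,"slide": [0.001,0,0],"roll": 0}
    - {"grip": 0.36,"slide": [0.001,0,0.02],"roll": 0}
    - {"grip": 0.36,"slide": [0.001,0,0.044],"roll": 0}
    - {"grip": 0.36,"slide": [0.001,0,0.044],"roll": 0}

```text
time_s: 17.58
tcp_pos: [0.5069, -0.2576, 0.1173]
eef_rot: [-180.0, 0.1, -10.9]
contact_force: [0.8, 0.1, -0.1]
gripper_width: 0.056
```

>>> apply_moves:
  commands:
    - {"grip": 0.65,"slide": [0,0,0],"roll": 0}
    - {"grip": 0.65,"slide": [0,0,0],"roll": 0}
    - {"grip": 0.65,"slide": [0,0,0],"roll": 0}
  grip_force: 5

```text
time_s: 17.95
tcp_pos: [0.5085, -0.2577, 0.119]
eef_rot: [-180.0, -0.1, -10.9]
contact_force: [0.3, 2.2, 3.1]
gripper_width: 0.0347
```

```bash
python3 go.py; python3 seat.py s19 yellow side 2>&1 | grep nominal
```

```text
t 17.95 tcp [ 0.5085 -0.2577  0.119 ] rot [-1.7999e+02 -1.1000e-01 -1.0920e+01] w 0.0347 F [0.3 2.2 3.1]
nominal cap 104 body 397 foot mm [-0.5 -2.5  2.3] slopes deg [-0.2  0.1] med 0.00111
```

>>> apply_moves:
  commands:
    - {"grip": 1,"slide": [-0.0006,0,0.0008],"roll": 0}
    - {"grip": 1,"slide": [-0.0012,0,0.0016],"roll": 0}
    - {"grip": 1,"slide": [-0.0017,0,0.0025],"roll": 0}
  grip_force: 12

```text
time_s: 18.38
tcp_pos: [0.5091, -0.2577, 0.1183]
eef_rot: [180.0, -0.4, -10.9]
contact_force: [1.8, 5.7, 16.1]
gripper_width: 0.0345
```

```bash
python3 go.py; python3 seat.py s20 yellow side 2>&1 | grep nominal
```

```text
t 18.375 tcp [ 0.5091 -0.2577  0.1183] rot [179.99  -0.37 -10.85] w 0.0345 F [ 1.8  5.7 16.1]
nominal cap 99 body 398 foot mm [ 0.1 -3.   2.2] slopes deg [-0.8  0.1] med 0.00118
```

>>> apply_moves:
  commands:
    - {"grip": 1,"slide": [0.001,0,-0.0015],"roll": 0}
    - {"grip": 0.4,"slide": [0.0012,0,-0.0022],"roll": 0}
    - {"grip": 0.3,"slide": [0.0012,0,-0.0022],"roll": 0}
    - {"grip": 0.3,"slide": [0.0012,0,-0.03],"roll": 0}
    - {"grip": 0.3,"slide": [0,0,-0.09],"roll": 0}

```text
time_s: 19.05
tcp_pos: [0.5039, -0.2571, 0.2033]
eef_rot: [-180.0, 0.4, -10.9]
contact_force: [2.1, -0.6, -0.2]
gripper_width: 0.0611
```

```bash
python3 go.py .5265 -.0083 .25 9; python3 seat.py s21 yellow side 2>&1 | grep nominal; python3 -c "
import cv2
cv2.imwrite('pics/s21b.png',cv2.resize(cv2.imread('pics/s21.png')[130:280,350:500],None,fx=4,fy=4))"
```

```text
t 19.05 tcp [ 0.5039 -0.2571  0.2033] rot [-180.      0.43  -10.94] w 0.0611 F [ 2.1 -0.6 -0.2]
slide [-0.0254 -0.2485 -0.0465]
roll -19.94
nominal cap 167 body 386 foot mm [-0.5 -3.2  2.1] slopes deg [-0.4  0.7] med 0.00108
```

View pics/s21b.png

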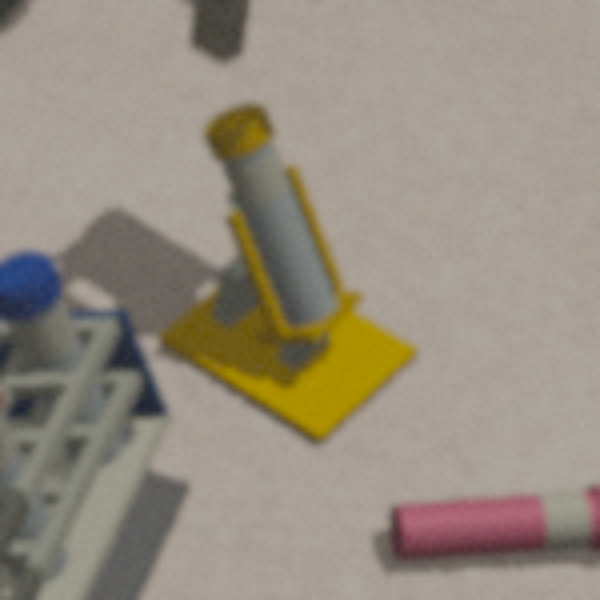

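>>> apply_moves:
  commands:
    - {"grip": 0.3,"slide": [-0.004,-0.03,-0.03],"roll": 0}
    - {"grip": 0.3,"slide": [-0.01,-0.08,-0.047],"roll": -5}
    - {"grip": 0.3,"slide": [-0.016,-0.135,-0.047],"roll": -10}
    - {"grip": 0.3,"slide": [-0.022,-0.19,-0.047],"roll": -15}
    - {"grip": 0.3,"slide": [-0.0254,-0.235,-0.047],"roll": -20}

```text
time_s: 19.73
tcp_pos: [0.5254, -0.0202, 0.2522]
eef_rot: [180.0, 0.0, 9.3]
contact_force: [0.4, 0.0, -0.0]
gripper_width: 0.0613
```

```bash
python3 go.py .47 -.0083 .25 9
```

```text
t 19.725 tcp [ 0.5254 -0.0202  0.2522] rot [1.7999e+02 1.0000e-02 9.2700e+00] w 0.0613 F [ 0.4  0.  -0. ]
slide [-0.0527 -0.0207  0.0022]
roll 0.27
```

>>> apply_moves:
  commands:
    - {"grip": 0.3,"slide": [-0.05,-0.018,0],"roll": 0.2}
    - {"grip": 0.3,"slide": [-0.08,-0.0207,0],"roll": 0.2}
    - {"grip": 0.3,"slide": [-0.08,-0.0207,0],"roll": 0.2}
    - {"grip": 0.3,"slide": [-0.08,-0.0207,0],"roll": 0.2}

```text
time_s: 20.23
tcp_pos: [0.4438, -0.0141, 0.2526]
eef_rot: [180.0, -0.0, 8.9]
contact_force: [-0.2, 0.4, -1.0]
gripper_width: 0.0615
```

```bash
python3 - <<'E'
from h import *
c=get_calibration("wrist");p,d=capture("wrist"); cv2.imwrite("pics/w22.png",p[:,:,::-1]);  np.savez("w22.npz",p=p,d=d,**c)
E
sed -i 's/cells\["b1"\]/cells["b1"]/' fw.py; python3 fw.py w22.npz; python3 go.py
```

```text
{'red': 2219, 'yellow': 0, 'blue': 11871} [0.5434 0.0155 0.1403 3.2976] 188.94049016694933 0.00046340312409661605
yellow capctr [0.5193 0.032  0.142 ]
red capctr [ 0.5255 -0.0075  0.142 ]
t 20.275 tcp [ 0.444  -0.0142  0.2524] rot [ 1.7999e+02 -1.0000e-02  8.8600e+00] w 0.0613 F [-0.7  0.3  0.5]
```

View pics/w22.png

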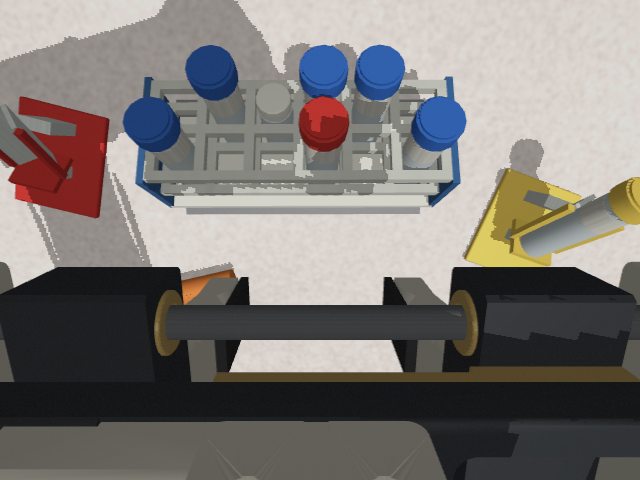

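```bash
python3 go.py .5255 -.0075 .13 9
```

```text
t 20.275 tcp [ 0.444  -0.0142  0.2524] rot [ 1.7999e+02 -1.0000e-02  8.8600e+00] w 0.0613 F [-0.7  0.3  0.5]
slide [0.0815 0.006  0.1224]
roll -0.14
```

>>> apply_moves:
  commands:
    - {"grip": 0.33,"slide": [0.05,0.006,0],"roll": 0}
    - {"grip": 0.33,"slide": [0.0815,0.006,0.02],"roll": 0}
    - {"grip": 0.33,"slide": [0.0815,0.006,0.06],"roll": 0}
    - {"grip": 0.33,"slide": [0.0815,0.006,0.09],"roll": 0}
    - {"grip": 0.33,"slide": [0.0815,0.006,0.09],"roll": 0}

```text
time_s: 20.9
tcp_pos: [0.5239, -0.0082, 0.1597]
eef_rot: [179.9, 0.3, 8.8]
contact_force: [-0.3, -0.3, 1.8]
gripper_width: 0.0588
```

```bash
python3 go.py .5255 -.0075 .13 9
```

```text
t 20.9 tcp [ 0.5239 -0.0082  0.1597] rot [179.94   0.34   8.82] w 0.0588 F [-0.3 -0.3  1.8]
slide [ 0.0019 -0.0005  0.0297]
roll -0.18
```

>>> apply_moves:
  commands:
    - {"grip": 0.33,"slide": [0.0012,-0.0005,0.012],"roll": 0}
    - {"grip": 0.33,"slide": [0.0012,-0.0005,0.03],"roll": 0}
    - {"grip": 0.33,"slide": [0.0012,-0.0005,0.031],"roll": 0}
    - {"grip": 0.33,"slide": [0.0012,-0.0005,0.031],"roll": 0}

```text
time_s: 21.4
tcp_pos: [0.5267, -0.0066, 0.1324]
eef_rot: [180.0, -0.1, 8.9]
contact_force: [-0.3, -0.5, 0.4]
gripper_width: 0.0591
```

```bash
python3 go.py .5255 -.0075 .13 9;  python3 - <<'E'
from h import *
p,d=capture("side"); cv2.imwrite("pics/s23.png",cv2.resize(p[170:350,240:440,::-1],None,fx=3,fy=3))
E
```

```text
t 21.4 tcp [ 0.5267 -0.0066  0.1324] rot [ 1.80e+02 -8.00e-02  8.89e+00] w 0.0591 F [-0.3 -0.5  0.4]
slide [-0.0013  0.0007  0.0024]
roll -0.11
```

View pics/s23.png

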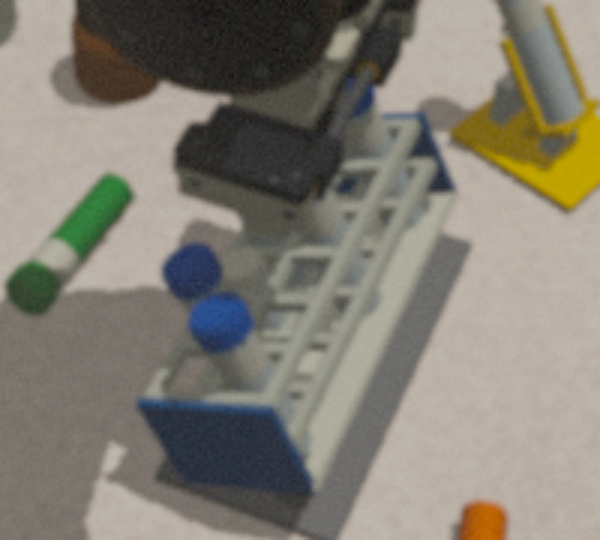

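Fingers are astride red, no contact. Closing.

>>> apply_moves:
  commands:
    - {"grip": 1,"slide": [-0.0008,0.0005,0.001],"roll": 0}
    - {"grip": 1,"slide": [-0.0008,0.0005,0.001],"roll": 0}
    - {"grip": 1,"slide": [-0.0008,0.0005,0.001],"roll": 0}
    - {"grip": 1,"slide": [-0.0008,0.0005,0.001],"roll": 0}
  grip_force: 25

```text
time_s: 21.95
tcp_pos: [0.5254, -0.0073, 0.1307]
eef_rot: [180.0, -0.0, 8.9]
contact_force: [0.2, -0.3, 0.8]
gripper_width: 0.0343
```

>>> apply_moves:
  commands:
    - {"grip": 1,"slide": [0.0021,0,-0.0045],"roll": 0}
    - {"grip": 1,"slide": [0.0042,0,-0.0091],"roll": 0}
    - {"grip": 1,"slide": [0.0063,0,-0.0136],"roll": 0}
    - {"grip": 1,"slide": [0.0106,0,-0.0227],"roll": 0}

```text
time_s: 22.45
tcp_pos: [0.5358, -0.0058, 0.1535]
eef_rot: [180.0, 0.0, 8.9]
contact_force: [-0.0, -0.2, -0.3]
gripper_width: 0.0343
```

```bash
python3 go.py;  python3 - <<'E'
from h import *
p,d=capture("side"); cv2.imwrite("pics/s24.png",cv2.resize(p[150:330,260:440,::-1],None,fx=3,fy=3))
E
```

```text
t 22.45 tcp [ 0.5358 -0.0058  0.1535] rot [1.80e+02 3.00e-02 8.88e+00] w 0.0343 F [-0.  -0.2 -0.3]
```

View pics/s24.png

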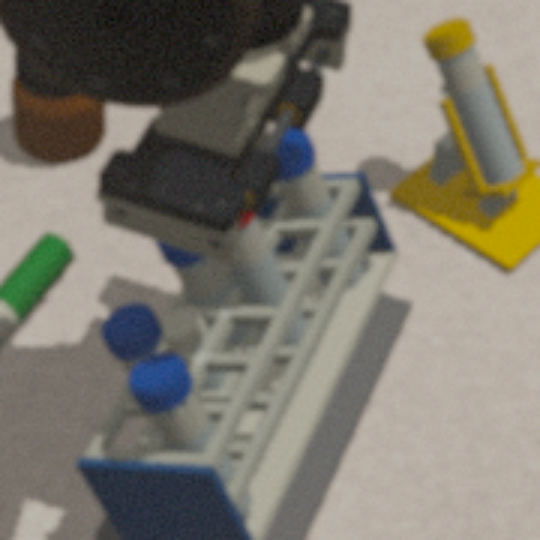

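Red is rising with the gripper. Drawing it fully out.

>>> apply_moves:
  commands:
    - {"grip": 1,"slide": [0.0063,0,-0.0136],"roll": 0}
    - {"grip": 1,"slide": [0.0127,0,-0.0272],"roll": 0}
    - {"grip": 1,"slide": [0.019,0,-0.0408],"roll": 0}
    - {"grip": 1,"slide": [0.0254,0,-0.0544],"roll": 0}
    - {"grip": 1,"slide": [0.0317,0,-0.068],"roll": 0}

```text
time_s: 23.12
tcp_pos: [0.5676, -0.0007, 0.2222]
eef_rot: [-180.0, -0.0, 8.9]
contact_force: [-0.2, -0.0, -1.4]
gripper_width: 0.0344
```

>>> apply_moves:
  commands:
    - {"grip": 1,"slide": [0,0,-0.03],"roll": 0}
    - {"grip": 1,"slide": [0,0,-0.06],"roll": 0}
    - {"grip": 1,"slide": [0,0,-0.08],"roll": 0}
    - {"grip": 1,"slide": [-0.02,-0.03,-0.085],"roll": 3}
    - {"grip": 1,"slide": [-0.04,-0.08,-0.085],"roll": 6}

```text
time_s: 23.75
tcp_pos: [0.5152, 0.0721, 0.307]
eef_rot: [-180.0, -0.0, 2.6]
contact_force: [1.0, 0.7, -0.6]
gripper_width: 0.0344
```

```bash
python3 go.py .475 .2615 .29 -5.2;  python3 - <<'E'
from h import *
p,d=capture("side"); cv2.imwrite("pics/s25.png",p[...,::-1])
E
```

```text
t 23.75 tcp [0.5152 0.0721 0.307 ] rot [-1.7999e+02 -4.0000e-02  2.6400e+00] w 0.0344 F [ 1.   0.7 -0.6]
slide [-0.0314 -0.1911  0.0171]
roll 7.84
```

View pics/s25.png

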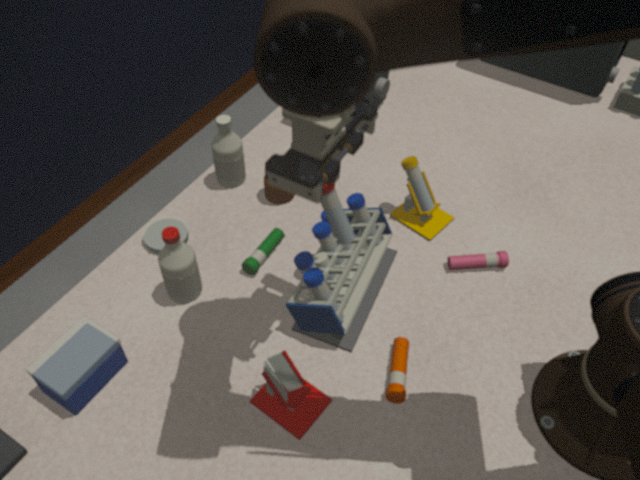

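```bash
python3 go.py .39 .2685 .27 -5.2
```

```text
t 23.8 tcp [0.5125 0.0762 0.3071] rot [-1.7987e+02 -4.0000e-02  2.6100e+00] w 0.0346 F [-3.8  2.4 -3.6]
slide [-0.1136 -0.1976  0.0375]
roll 7.81
```

>>> apply_moves:
  commands:
    - {"grip": 1,"slide": [-0.02,-0.05,0],"roll": 2}
    - {"grip": 1,"slide": [-0.05,-0.1,0],"roll": 4}
    - {"grip": 1,"slide": [-0.08,-0.15,0.01],"roll": 6}
    - {"grip": 1,"slide": [-0.105,-0.185,0.03],"roll": 7.8}
    - {"grip": 1,"slide": [-0.112,-0.195,0.037],"roll": 7.8}

```text
time_s: 24.42
tcp_pos: [0.392, 0.2625, 0.2687]
eef_rot: [180.0, 0.0, -4.8]
contact_force: [0.8, 0.0, -0.2]
gripper_width: 0.0343
```

>>> apply_moves:
  commands:
    - {"grip": 1,"slide": [0,0,0],"roll": 0}
    - {"grip": 1,"slide": [0,0,0],"roll": 0}

```text
time_s: 24.68
tcp_pos: [0.3943, 0.2608, 0.2698]
eef_rot: [-180.0, -0.0, -4.9]
contact_force: [0.3, -0.2, -0.5]
gripper_width: 0.0343
```

```bash
python3 go.py; python3 seat.py w26 red wrist 2>/dev/null| grep V
python3 - <<'E'
from ft import *
s=get_state();p,d=capture("side"); cv2.imwrite("pics/s26.png",p[...,::-1]); np.savez("s26.npz",p=p,d=d)
fit_tube("side",p,d,s["tcp_pos"],-5,"red",capoff=.012)
p,d=capture("top"); cv2.imwrite("pics/t26.png",p[...,::-1])
E
```

```text
t 24.675 tcp [0.3943 0.2608 0.2698] rot [-1.7998e+02 -3.0000e-02 -4.9400e+00] w 0.0343 F [ 0.3 -0.2 -0.5]
V 803 [ 0.4419  0.2656 -0.0893] -5.1
side cap 0 body 1022 capctr [0.3946 0.26   0.2783] tilt 25.0 az -5.3 foot [0.3494 0.2642 0.1809] med 0.0006
```

View pics/w26.png

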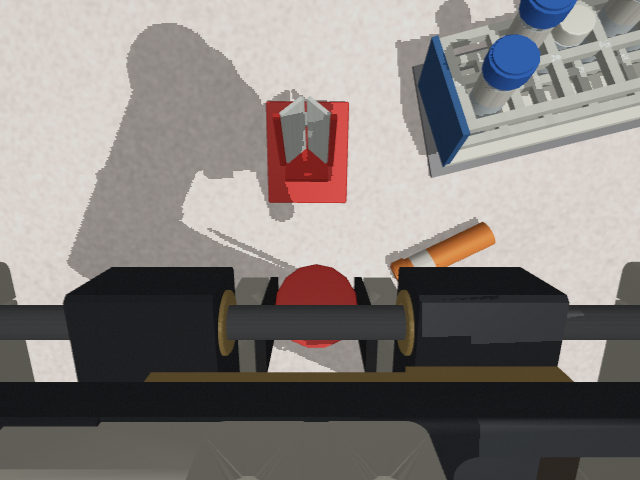

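View pics/s26.png

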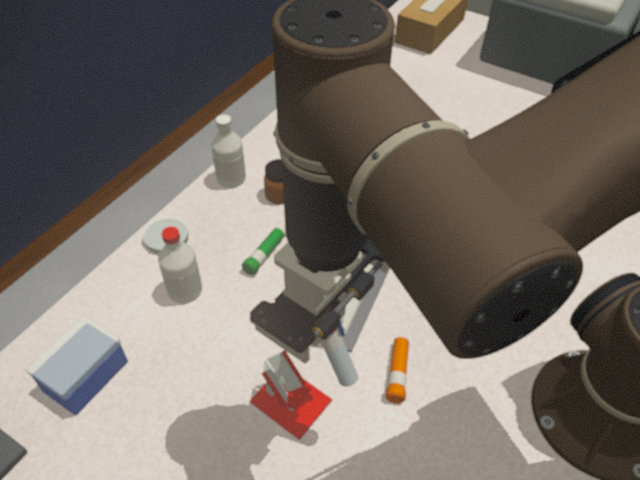

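```bash
python3 go.py .4810 .2618 .145 -5.2
```

```text
t 24.825 tcp [0.3943 0.2606 0.2696] rot [-1.7997e+02 -2.0000e-02 -5.0000e+00] w 0.0344 F [ 0.3  0.3 -1.5]
slide [ 0.0862 -0.0087  0.1246]
roll 0.2
```

>>> apply_moves:
  commands:
    - {"grip": 1,"slide": [0.04,-0.004,0],"roll": 0.2}
    - {"grip": 1,"slide": [0.08,-0.0087,0.02],"roll": 0.2}
    - {"grip": 1,"slide": [0.0862,-0.0087,0.06],"roll": 0.2}
    - {"grip": 1,"slide": [0.0862,-0.0087,0.1],"roll": 0.2}
    - {"grip": 1,"slide": [0.0862,-0.0087,0.1246],"roll": 0.2}

```text
time_s: 25.45
tcp_pos: [0.4803, 0.261, 0.1426]
eef_rot: [179.9, 0.1, -5.2]
contact_force: [-0.2, 0.5, -0.4]
gripper_width: 0.0342
```

>>> apply_moves:
  commands:
    - {"grip": 1,"slide": [0,0,0],"roll": 0}
    - {"grip": 1,"slide": [0,0,0],"roll": 0}

```text
time_s: 25.7
tcp_pos: [0.4811, 0.2626, 0.1458]
eef_rot: [-179.9, -0.1, -5.1]
contact_force: [0.6, 0.6, -0.5]
gripper_width: 0.0337
```

```bash
sed -i 's/"red":\[.4434,.2645,/"red":[.4428,.2653,/' look.py seat.py; python3 go.py; python3 look.py s27 red 25 2>&1 | tail -3; cp pics/s27.png pics/s27b.png
```

```text
t 25.7 tcp [0.4811 0.2626 0.1458] rot [-1.7995e+02 -7.0000e-02 -5.1300e+00] w 0.0337 F [ 0.6  0.6 -0.5]
tcp [0.4811 0.2626 0.1458] F [ 0.6  0.6 -0.5] w 0.0337
side cap 0 body 8 capctr [0.4474 0.2959 0.1646] tilt 16.9 az 72.1 foot [0.4378 0.2661 0.0618] med 0.0003
foot in cradle mm [18.4 -0.3 17.4] cap in cradle [ 71.7 -30.8 105.6] axis [ 0.496 -0.284  0.82 ]
```

View pics/s27.png

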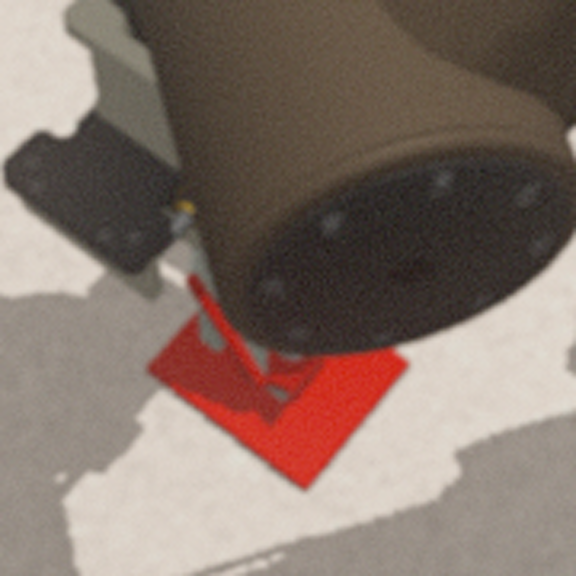

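>>> apply_moves:
  commands:
    - {"grip": 1,"slide": [0.003,0.0006,0.004],"roll": 0.1}
    - {"grip": 1,"slide": [0.0055,0.0006,0.0075],"roll": 0.1}
    - {"grip": 1,"slide": [0.0082,0.0006,0.011],"roll": 0.1}
    - {"grip": 1,"slide": [0.0108,0.0006,0.0146],"roll": 0.1}
    - {"grip": 1,"slide": [0.0108,0.0006,0.0146],"roll": 0.1}

```text
time_s: 26.38
tcp_pos: [0.4909, 0.2608, 0.1295]
eef_rot: [180.0, 0.0, -5.2]
contact_force: [0.3, 0.4, -0.3]
gripper_width: 0.0344
```

```bash
python3 go.py
python3 - <<'E'
from h import *
p,d=capture("wrist"); cv2.imwrite("pics/w28.png",p[...,::-1])
p,d=capture("top"); cv2.imwrite("pics/t28.png",cv2.resize(p[230:350,130:270,::-1],None,fx=4,fy=4))
E
```

```text
t 26.375 tcp [0.4909 0.2608 0.1295] rot [ 1.7997e+02  3.0000e-02 -5.2300e+00] w 0.0344 F [ 0.3  0.4 -0.3]
```

View pics/w28.png

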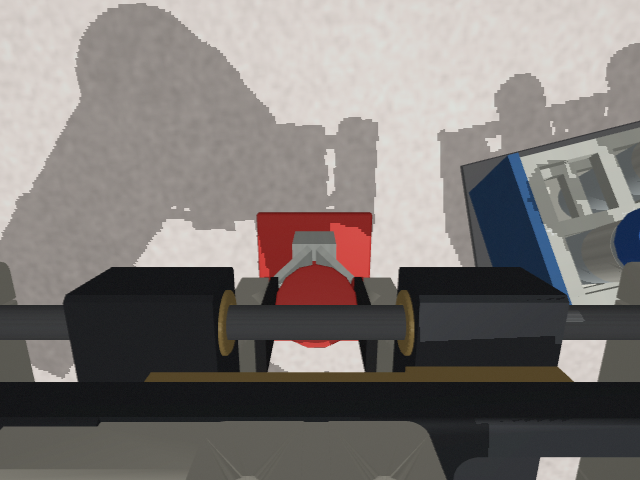

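View pics/t28.png

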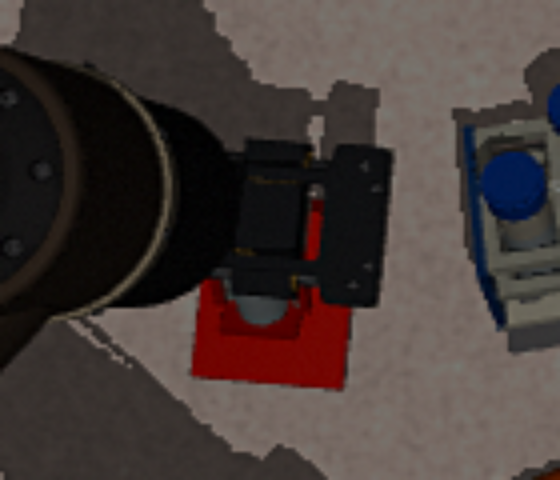

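>>> apply_moves:
  commands:
    - {"grip": 1,"slide": [-0.0006,0,0.0008],"roll": 0}
    - {"grip": 1,"slide": [-0.0012,0,0.0016],"roll": 0}
    - {"grip": 1,"slide": [-0.0012,0,0.0016],"roll": 0}
  grip_force: 15

```text
time_s: 26.85
tcp_pos: [0.4896, 0.261, 0.1283]
eef_rot: [180.0, 0.0, -5.2]
contact_force: [-0.8, -0.2, -1.1]
gripper_width: 0.0346
```

>>> apply_moves:
  commands:
    - {"grip": 1,"slide": [-0.0006,0,0.0008],"roll": 0}
    - {"grip": 1,"slide": [-0.0009,0,0.0012],"roll": 0}
    - {"grip": 1,"slide": [-0.0009,0,0.0012],"roll": 0}

```text
time_s: 27.22
tcp_pos: [0.4888, 0.2611, 0.1272]
eef_rot: [-180.0, -0.0, -5.2]
contact_force: [-0.2, 1.0, 0.3]
gripper_width: 0.0344
```

>>> apply_moves:
  commands:
    - {"grip": 1,"slide": [-0.0006,0,0.0008],"roll": 0}
    - {"grip": 1,"slide": [-0.0009,0,0.0012],"roll": 0}
    - {"grip": 1,"slide": [-0.0009,0,0.0012],"roll": 0}

```text
time_s: 27.6
tcp_pos: [0.4888, 0.2614, 0.1268]
eef_rot: [-180.0, -0.1, -5.2]
contact_force: [3.2, -0.9, 4.4]
gripper_width: 0.0348
```

>>> apply_moves:
  commands:
    - {"grip": 1,"slide": [-0.0006,0,0.0008],"roll": 0}
    - {"grip": 1,"slide": [-0.0009,0,0.0012],"roll": 0}
    - {"grip": 1,"slide": [-0.0009,0,0.0012],"roll": 0}

```text
time_s: 27.98
tcp_pos: [0.489, 0.2617, 0.1265]
eef_rot: [-179.9, -0.2, -5.2]
contact_force: [4.8, -2.8, 8.1]
gripper_width: 0.0345
```

>>> apply_moves:
  commands:
    - {"grip": 1,"slide": [0.0018,0,0.0004],"roll": 0}
    - {"grip": 1,"slide": [0.0036,0,0.0012],"roll": 0}
    - {"grip": 1,"slide": [0.0054,0,0.0022],"roll": 0}
    - {"grip": 1,"slide": [0.0072,0,0.0033],"roll": 0}
    - {"grip": 1,"slide": [0.0072,0,0.0033],"roll": 0}
  grip_force: 8

```text
time_s: 28.6
tcp_pos: [0.495, 0.261, 0.1219]
eef_rot: [-179.9, -0.1, -5.2]
contact_force: [3.5, 0.4, 5.7]
gripper_width: 0.0346
```

```bash
python3 go.py
python3 - <<'E'
from h import *
p,d=capture("wrist"); cv2.imwrite("pics/w29.png",p[200:370,200:430,::-1].repeat(2,0).repeat(2,1))
p,d=capture("top"); cv2.imwrite("pics/t29.png",cv2.resize(p[230:350,130:270,::-1],None,fx=4,fy=4))
E
```

```text
t 28.6 tcp [0.495  0.261  0.1219] rot [-1.7994e+02 -8.0000e-02 -5.2100e+00] w 0.0346 F [3.5 0.4 5.7]
```

View pics/t29.png

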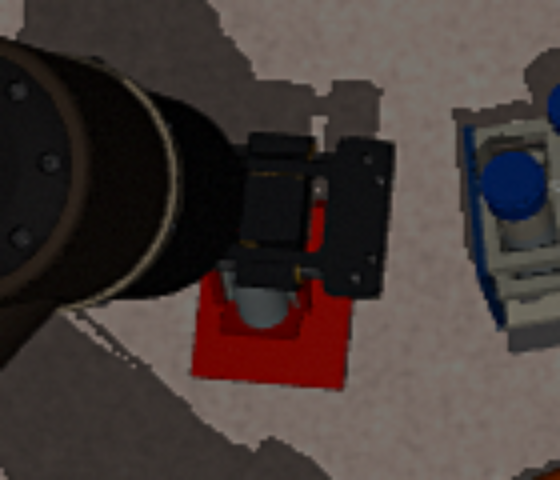

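View pics/w29.png

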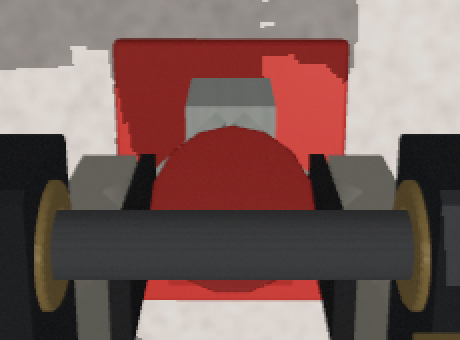

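>>> apply_moves:
  commands:
    - {"grip": 1,"slide": [0.0018,0,0.0012],"roll": 0}
    - {"grip": 1,"slide": [0.0034,0,0.0024],"roll": 0}
    - {"grip": 1,"slide": [0.005,0,0.0036],"roll": 0}
    - {"grip": 1,"slide": [0.0065,0,0.0047],"roll": 0}
    - {"grip": 1,"slide": [0.0065,0,0.0047],"roll": 0}
  grip_force: 8

```text
time_s: 29.32
tcp_pos: [0.5009, 0.26, 0.1167]
eef_rot: [-180.0, -0.0, -5.2]
contact_force: [3.3, -0.1, 5.0]
gripper_width: 0.0348
```

```bash
python3 go.py
python3 - <<'E'
from h import *
p,d=capture("top"); cv2.imwrite("pics/t30.png",cv2.resize(p[230:350,130:270,::-1],None,fx=4,fy=4))
E
```

```text
t 29.325 tcp [0.5009 0.26   0.1167] rot [-1.7999e+02 -1.0000e-02 -5.2300e+00] w 0.0348 F [ 3.3 -0.1  5. ]
```

View pics/t30.png

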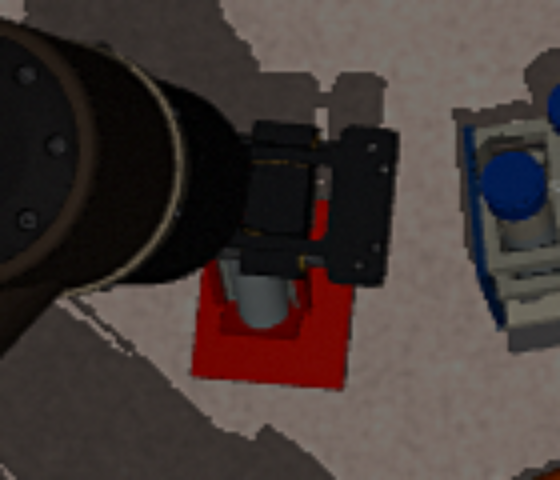

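>>> apply_moves:
  commands:
    - {"grip": 1,"slide": [0.001,0,0.0007],"roll": 0}
    - {"grip": 1,"slide": [0.002,0,0.0014],"roll": 0}
    - {"grip": 1,"slide": [0.003,0,0.002],"roll": 0}
    - {"grip": 1,"slide": [0.003,0,0.002],"roll": 0}

```text
time_s: 29.88
tcp_pos: [0.5032, 0.26, 0.1147]
eef_rot: [-180.0, 0.0, -5.2]
contact_force: [0.5, 1.5, 7.0]
gripper_width: 0.0345
```

>>> apply_moves:
  commands:
    - {"grip": 1,"slide": [0.001,0,0.0007],"roll": 0}
    - {"grip": 1,"slide": [0.002,0,0.0014],"roll": 0}
    - {"grip": 1,"slide": [0.002,0,0.0014],"roll": 0}

```text
time_s: 30.25
tcp_pos: [0.5052, 0.2601, 0.1134]
eef_rot: [-180.0, 0.0, -5.2]
contact_force: [0.0, 3.3, 4.9]
gripper_width: 0.0346
```

>>> apply_moves:
  commands:
    - {"grip": 0.55,"slide": [0,0,0],"roll": 0}
    - {"grip": 0.35,"slide": [0,0,0],"roll": 0}
    - {"grip": 0.35,"slide": [0,0,0],"roll": 0}
    - {"grip": 0.35,"slide": [0,0,-0.03],"roll": 0}
    - {"grip": 0.35,"slide": [0,0,-0.08],"roll": 0}

```text
time_s: 30.88
tcp_pos: [0.5044, 0.2584, 0.1922]
eef_rot: [179.8, 0.2, -5.2]
contact_force: [-0.5, 0.6, 0.3]
gripper_width: 0.0567
```

>>> apply_moves:
  commands:
    - {"grip": 0.35,"slide": [-0.05,0,0],"roll": 0}
    - {"grip": 0.35,"slide": [-0.1,0,0],"roll": 0}
    - {"grip": 0.35,"slide": [-0.1,0,0],"roll": 0}
    - {"grip": 0.35,"slide": [-0.1,0,0],"roll": 0}

```text
time_s: 31.38
tcp_pos: [0.4061, 0.2688, 0.1936]
eef_rot: [-180.0, -0.0, -5.2]
contact_force: [0.4, -0.5, 0.4]
gripper_width: 0.0569
```

```bash
python3 go.py; python3 seat.py w31 red wrist; python3 -c "
import cv2
cv2.imwrite('pics/w31b.png',cv2.resize(cv2.imread('pics/w31.png')[20:240,220:410],None,fx=2.7,fy=2.7))"
```

```text
t 31.375 tcp [0.4061 0.2688 0.1936] rot [-1.7998e+02 -2.0000e-02 -5.1700e+00] w 0.0569 F [ 0.4 -0.5  0.4]
V 843 [ 0.4421  0.2656 -0.0945] -5.4
nominal cap 3300 body 2750 foot mm [ 3.1 -0.8  1.9] slopes deg [-1.8  0.5] med 0.00029
refit cap 3300 body 2731 foot mm [ 2.5 -0.5  2.3] slopes deg [-1.8  0.4] med 0.00029
```

View pics/w31b.png

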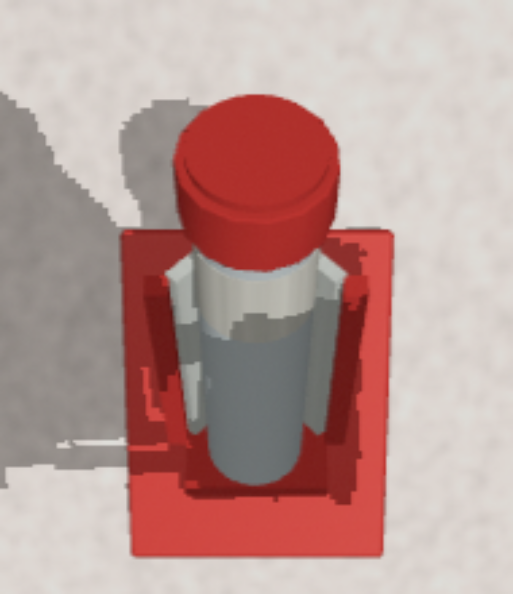

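```bash
python3 go.py .4023 .2694 .062 -5.4
```

```text
t 31.425 tcp [0.4064 0.2687 0.1934] rot [-1.80e+02 -1.00e-02 -5.21e+00] w 0.057 F [0.2 0.6 0.7]
slide [-0.0042 -0.0003  0.1314]
roll 0.19
```

>>> apply_moves:
  commands:
    - {"grip": 1,"slide": [-0.0035,0,0.03],"roll": 0}
    - {"grip": 1,"slide": [-0.0035,0,0.08],"roll": 0}
    - {"grip": 1,"slide": [-0.0035,0,0.12],"roll": 0}
    - {"grip": 1,"slide": [-0.0035,0,0.1315],"roll": 0}
    - {"grip": 1,"slide": [-0.0035,0,0.1315],"roll": 0}

```text
time_s: 32.05
tcp_pos: [0.4031, 0.2687, 0.0616]
eef_rot: [179.9, 0.0, -5.2]
contact_force: [-0.3, -0.2, 0.9]
gripper_width: 0.0123
```

```bash
python3 go.py .4342 .2663 .062 -5.4
```

```text
t 32.05 tcp [0.4031 0.2687 0.0616] rot [ 1.7991e+02  3.0000e-02 -5.2500e+00] w 0.0123 F [-0.3 -0.2  0.9]
slide [ 0.0312 -0.0004 -0.0004]
roll 0.15
```

>>> apply_moves:
  commands:
    - {"grip": 1,"slide": [0.01,0,0],"roll": 0}
    - {"grip": 1,"slide": [0.02,0,0],"roll": 0}
    - {"grip": 1,"slide": [0.026,0,0],"roll": 0}
    - {"grip": 1,"slide": [0.028,0,0],"roll": 0}
    - {"grip": 1,"slide": [0.028,0,0],"roll": 0}

```text
time_s: 32.67
tcp_pos: [0.4305, 0.2663, 0.0619]
eef_rot: [-180.0, 0.0, -5.2]
contact_force: [-0.5, -0.2, 0.6]
gripper_width: 0.0003
```

>>> apply_moves:
  commands:
    - {"grip": 1,"slide": [0.001,0,0],"roll": 0}
    - {"grip": 1,"slide": [0.002,0,0],"roll": 0}
    - {"grip": 1,"slide": [0.002,0,0],"roll": 0}

```text
time_s: 33.05
tcp_pos: [0.4324, 0.2662, 0.0619]
eef_rot: [180.0, 0.0, -5.2]
contact_force: [0.3, -0.5, -0.5]
gripper_width: 0.0006
```

>>> apply_moves:
  commands:
    - {"grip": 1,"slide": [0.001,0,0],"roll": 0}
    - {"grip": 1,"slide": [0.002,0,0],"roll": 0}
    - {"grip": 1,"slide": [0.002,0,0],"roll": 0}

```text
time_s: 33.42
tcp_pos: [0.4337, 0.2657, 0.0616]
eef_rot: [180.0, 0.1, -5.2]
contact_force: [-6.0, 0.1, 1.3]
gripper_width: 0.0002
```

>>> apply_moves:
  commands:
    - {"grip": 1,"slide": [0.001,0,0],"roll": 0}
    - {"grip": 1,"slide": [0.001,0,0],"roll": 0}

```text
time_s: 33.67
tcp_pos: [0.434, 0.2655, 0.0614]
eef_rot: [179.9, 0.1, -5.3]
contact_force: [-8.0, 1.9, 1.2]
gripper_width: 0.0001
```

>>> apply_moves:
  commands:
    - {"grip": 1,"slide": [0.001,0,0],"roll": 0}
    - {"grip": 1,"slide": [0.001,0,0],"roll": 0}

```text
time_s: 33.92
tcp_pos: [0.4343, 0.2654, 0.0612]
eef_rot: [179.9, 0.2, -5.3]
contact_force: [-13.1, 3.7, 3.7]
gripper_width: 0.0006
```

Firm stop at 13 N. Backing off to inspect.

>>> apply_moves:
  commands:
    - {"grip": 1,"slide": [-0.005,0,0],"roll": 0}
    - {"grip": 1,"slide": [-0.02,0,0],"roll": 0}
    - {"grip": 1,"slide": [-0.035,0,-0.02],"roll": 0}
    - {"grip": 1,"slide": [-0.035,0,-0.08],"roll": 0}
    - {"grip": 1,"slide": [-0.035,0,-0.14],"roll": 0}

```text
time_s: 34.55
tcp_pos: [0.4007, 0.2687, 0.2035]
eef_rot: [180.0, -0.0, -5.2]
contact_force: [1.2, 0.9, -1.2]
gripper_width: 0.0005
```

>>> apply_moves:
  commands:
    - {"grip": 0.7,"slide": [0,0,0],"roll": 0}
    - {"grip": 0.35,"slide": [0,0,0],"roll": 0}

```text
time_s: 34.8
tcp_pos: [0.4009, 0.2689, 0.2019]
eef_rot: [-179.9, -0.0, -5.2]
contact_force: [-0.2, 0.6, -0.4]
gripper_width: 0.0149
```

```bash
python3 go.py; python3 seat.py w33 red wrist; python3 -c "
import cv2
cv2.imwrite('pics/w33b.png',cv2.resize(cv2.imread('pics/w33.png')[20:240,220:410],None,fx=2.7,fy=2.7))"; python3 go.py .5036 .2598 .16 -5.4
```

```text
t 34.8 tcp [0.4009 0.2689 0.2019] rot [-1.7995e+02 -1.0000e-02 -5.2200e+00] w 0.0149 F [-0.2  0.6 -0.4]
V 856 [ 0.442   0.2655 -0.0944] -5.4
nominal cap 3120 body 2582 foot mm [ 1.  -0.2  1.5] slopes deg [-0.2  0.1] med 0.0003
refit cap 3120 body 2564 foot mm [ 0.4 -0.1  1.9] slopes deg [-0.2 -0. ] med 0.0003
t 34.85 tcp [0.4008 0.2685 0.2011] rot [ 1.7996e+02  4.0000e-02 -5.2200e+00] w 0.019 F [-0.5  1.  -0.8]
slide [ 0.1032 -0.0007  0.0411]
roll 0.18
```

View pics/w33b.png

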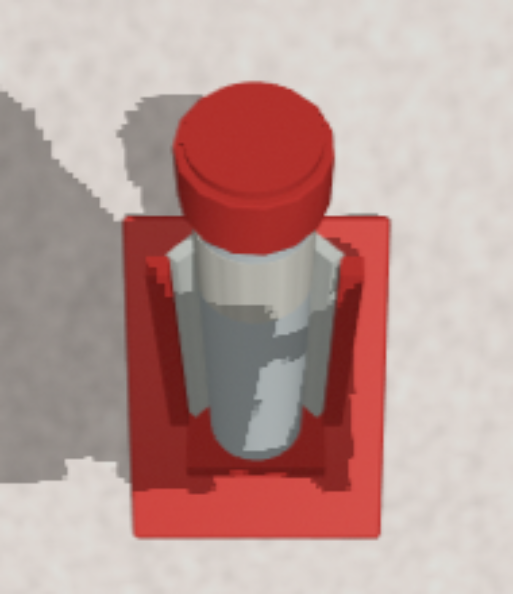

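>>> apply_moves:
  commands:
    - {"grip": 0.3,"slide": [-0.01,0,-0.05],"roll": 0}
    - {"grip": 0.3,"slide": [-0.01,0.05,-0.06],"roll": 0}
    - {"grip": 0.3,"slide": [-0.005,0.11,-0.06],"roll": 2}
    - {"grip": 0.3,"slide": [0,0.17,-0.06],"roll": 4}
    - {"grip": 0.3,"slide": [0.005,0.23,-0.06],"roll": 6}

```text
time_s: 35.48
tcp_pos: [0.3846, 0.0376, 0.2607]
eef_rot: [179.9, 0.1, -11.2]
contact_force: [2.0, 0.8, -0.3]
gripper_width: 0.0607
```

```bash
python3 go.py .4054 -.2391 .24 -11
```

```text
t 35.475 tcp [0.3846 0.0376 0.2607] rot [ 1.7991e+02  8.0000e-02 -1.1220e+01] w 0.0607 F [ 2.   0.8 -0.3]
slide [0.0743 0.2673 0.021 ]
roll -0.22
```

>>> apply_moves:
  commands:
    - {"grip": 0.3,"slide": [0.016,0.06,0],"roll": 0}
    - {"grip": 0.3,"slide": [0.033,0.12,0],"roll": 0}
    - {"grip": 0.3,"slide": [0.05,0.18,0.01],"roll": 0}
    - {"grip": 0.3,"slide": [0.066,0.235,0.02],"roll": 0}
    - {"grip": 0.3,"slide": [0.0743,0.26,0.02],"roll": 0}

```text
time_s: 36.1
tcp_pos: [0.4063, -0.2323, 0.2391]
eef_rot: [180.0, 0.3, -11.4]
contact_force: [1.9, 0.8, -0.5]
gripper_width: 0.0615
```

>>> apply_moves:
  commands:
    - {"grip": 0.3,"slide": [0,0,0],"roll": 0}
    - {"grip": 0.3,"slide": [0,0,0],"roll": 0}

```text
time_s: 36.35
tcp_pos: [0.4073, -0.2297, 0.2407]
eef_rot: [180.0, 0.1, -11.3]
contact_force: [-0.9, 0.3, 0.4]
gripper_width: 0.0613
```

```bash
python3 go.py; python3 seat.py w34 yellow wrist;  python3 seat.py s34 red side 2>/dev/null; python3 -c "
import cv2
cv2.imwrite('pics/w34b.png',cv2.resize(cv2.imread('pics/w34.png')[20:240,220:410],None,fx=2.7,fy=2.7))"
```

```text
t 36.35 tcp [ 0.4073 -0.2297  0.2407] rot [ 1.800e+02  1.300e-01 -1.125e+01] w 0.0613 F [-0.9  0.3  0.4]
V 659 [ 0.4457 -0.2457 -0.1876] -10.7
nominal cap 2263 body 2006 foot mm [ 1.7 -2.9  2. ] slopes deg [-1.   0.7] med 0.00031
refit cap 2263 body 1999 foot mm [ 1.4 -1.1  2.2] slopes deg [-1.   0.8] med 0.00031
V 221 [0.4398 0.2607 0.2407] 13.8
nominal cap 336 body 722 foot mm [-0.7 -0.4  1.9] slopes deg [ 0.2 -0. ] med 0.00076
refit cap 332 body 584 foot mm [-4.  -4.1  4.3] slopes deg [ 1.6 11.1] med 0.00077
```

View pics/w34b.png

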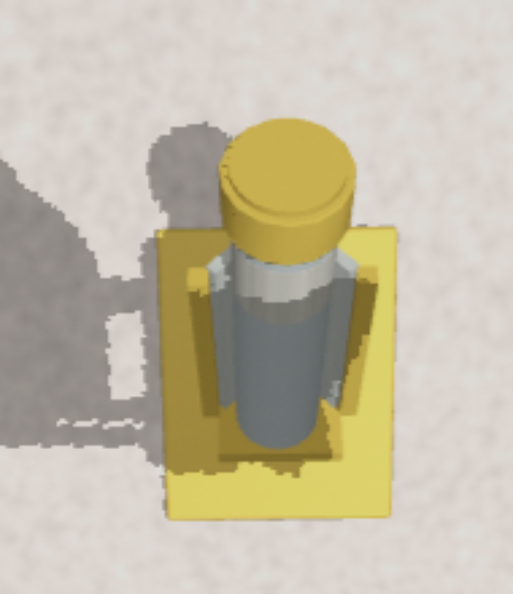

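View pics/s34.png

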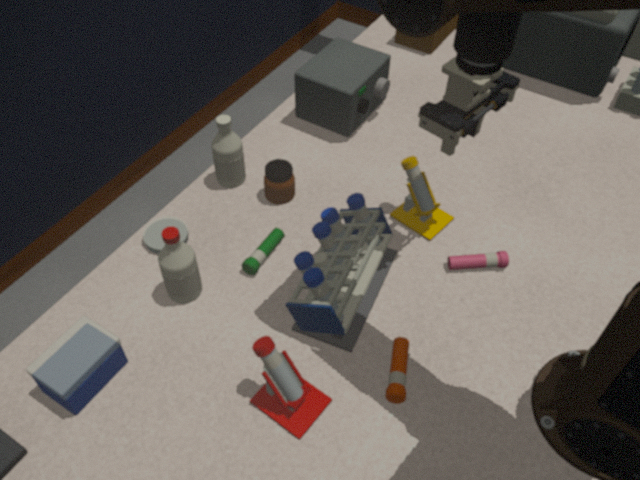

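```bash
python3 go.py .4060 -.2382 .062 -10.8
```

```text
t 36.45 tcp [ 0.4077 -0.2292  0.2415] rot [-1.800e+02  4.000e-02 -1.116e+01] w 0.0614 F [-0.1 -0.1 -0.2]
slide [0.0002 0.0092 0.1795]
roll -0.36
```

>>> apply_moves:
  commands:
    - {"grip": 1,"slide": [0,0.009,0.04],"roll": -0.3}
    - {"grip": 1,"slide": [0,0.009,0.09],"roll": -0.3}
    - {"grip": 1,"slide": [0,0.009,0.14],"roll": -0.3}
    - {"grip": 1,"slide": [0,0.009,0.172],"roll": -0.3}
    - {"grip": 1,"slide": [0,0.009,0.178],"roll": -0.3}

```text
time_s: 37.08
tcp_pos: [0.405, -0.2378, 0.0624]
eef_rot: [180.0, 0.2, -10.8]
contact_force: [-0.5, 0.1, 1.1]
gripper_width: 0.0174
```

>>> apply_moves:
  commands:
    - {"grip": 1,"slide": [0,0,0],"roll": 0}
    - {"grip": 1,"slide": [0.008,0,0],"roll": 0}
    - {"grip": 1,"slide": [0.016,0,0],"roll": 0}
    - {"grip": 1,"slide": [0.024,0,0],"roll": 0}
    - {"grip": 1,"slide": [0.025,0,0],"roll": 0}

```text
time_s: 37.7
tcp_pos: [0.4316, -0.2437, 0.0641]
eef_rot: [180.0, -0.0, -10.9]
contact_force: [-0.2, -0.1, 0.2]
gripper_width: 0.0002
```

```bash
python3 go.py .4375 -.2445 .062 -10.8
```

```text
t 37.7 tcp [ 0.4316 -0.2437  0.0641] rot [ 1.800e+02 -3.000e-02 -1.092e+01] w 0.0002 F [-0.2 -0.1  0.2]
slide [ 0.006  -0.0004  0.0021]
roll -0.12
```

>>> apply_moves:
  commands:
    - {"grip": 1,"slide": [0.0015,0,0.001],"roll": 0}
    - {"grip": 1,"slide": [0.003,0,0.001],"roll": 0}
    - {"grip": 1,"slide": [0.0045,0,0.001],"roll": 0}
    - {"grip": 1,"slide": [0.0045,0,0.001],"roll": 0}

```text
time_s: 38.2
tcp_pos: [0.4352, -0.2444, 0.0629]
eef_rot: [180.0, 0.0, -10.9]
contact_force: [-0.9, 0.5, -1.0]
gripper_width: 0.0004
```

>>> apply_moves:
  commands:
    - {"grip": 1,"slide": [0.001,0,0],"roll": 0}
    - {"grip": 1,"slide": [0.0015,0,0],"roll": 0}
    - {"grip": 1,"slide": [0.0015,0,0],"roll": 0}

```text
time_s: 38.58
tcp_pos: [0.4364, -0.2446, 0.0628]
eef_rot: [180.0, 0.0, -10.9]
contact_force: [-0.5, 0.1, 0.4]
gripper_width: 0.0007
```

>>> apply_moves:
  commands:
    - {"grip": 1,"slide": [0.001,0,0],"roll": 0}
    - {"grip": 1,"slide": [0.002,0,0],"roll": 0}
    - {"grip": 1,"slide": [0.002,0,0],"roll": 0}

```text
time_s: 38.95
tcp_pos: [0.4374, -0.245, 0.0625]
eef_rot: [180.0, 0.1, -10.9]
contact_force: [-5.2, -1.3, 0.6]
gripper_width: 0.0005
```

>>> apply_moves:
  commands:
    - {"grip": 1,"slide": [0.001,0,0],"roll": 0}
    - {"grip": 1,"slide": [0.0015,0,0],"roll": 0}
    - {"grip": 1,"slide": [0.0015,0,0],"roll": 0}

```text
time_s: 39.33
tcp_pos: [0.4379, -0.2452, 0.0623]
eef_rot: [180.0, 0.2, -11.0]
contact_force: [-6.8, -0.7, 1.4]
gripper_width: 0.0005
```

>>> apply_moves:
  commands:
    - {"grip": 1,"slide": [0.0015,0,0],"roll": 0}
    - {"grip": 1,"slide": [0.0015,0,0],"roll": 0}

```text
time_s: 39.58
tcp_pos: [0.4382, -0.2454, 0.062]
eef_rot: [180.0, 0.3, -11.0]
contact_force: [-10.0, -0.6, 3.5]
gripper_width: 0.0001
```

>>> apply_moves:
  commands:
    - {"grip": 1,"slide": [-0.006,0,0],"roll": 0}
    - {"grip": 1,"slide": [-0.02,0,0],"roll": 0}
    - {"grip": 1,"slide": [-0.035,0,-0.02],"roll": 0}
    - {"grip": 1,"slide": [-0.035,0,-0.08],"roll": 0}
    - {"grip": 1,"slide": [-0.035,0,-0.14],"roll": 0}

```text
time_s: 40.2
tcp_pos: [0.4068, -0.2387, 0.2047]
eef_rot: [-180.0, -0.1, -10.9]
contact_force: [1.6, -0.9, -0.2]
gripper_width: 0.0005
```

>>> apply_moves:
  commands:
    - {"grip": 1,"slide": [0,0,0],"roll": 0}
    - {"grip": 1,"slide": [0,0,0],"roll": 0}

```text
time_s: 40.45
tcp_pos: [0.407, -0.2386, 0.2031]
eef_rot: [-180.0, -0.1, -10.9]
contact_force: [0.6, -0.5, -1.2]
gripper_width: 0.0008
```

```bash
python3 go.py; python3 seat.py w40 yellow wrist;  python3 seat.py s40 red side 2>/dev/null|grep nom; python3 -c "
import cv2
cv2.imwrite('pics/w40b.png',cv2.resize(cv2.imread('pics/w40.png')[20:240,220:410],None,fx=2.7,fy=2.7))"
```

```text
t 40.45 tcp [ 0.407  -0.2386  0.2031] rot [-1.7996e+02 -1.1000e-01 -1.0920e+01] w 0.0008 F [ 0.6 -0.5 -1.2]
V 841 [ 0.4457 -0.2457 -0.1884] -10.8
nominal cap 3052 body 2502 foot mm [ 0.7 -1.7  1.8] slopes deg [-0.2 -0.2] med 0.00029
refit cap 3052 body 2497 foot mm [0.4 0.  2. ] slopes deg [-0.2 -0.1] med 0.00029
nominal cap 339 body 728 foot mm [-0.6 -0.4  2. ] slopes deg [0.  0.1] med 0.00078
```

View pics/w40b.png

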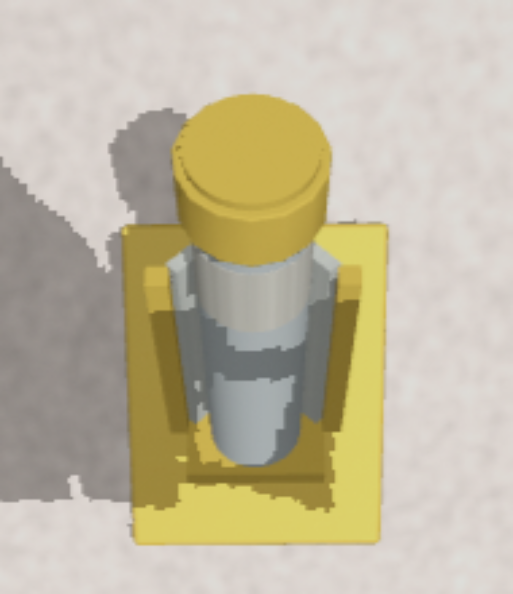

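Both read seated identically (0.4 mm, slopes ≤0.2°), and the robot is clear of everything. Handing in.

```bash
python3 -c "
from plant import *
print(close_job())"
```

```text
the job is handed in; nothing more can be done
None
```

I took both tubes out of the rack and laid them in their own cradles, cap upwards: yellow first, because it closed in the red one, then red. I handed the job in at about 40.5 s with the gripper closed and well clear of everything.

- **Yellow:** I gripped its cap along the lean, with one finger passing above the short tube. After release its foot stood about 7 mm out of the V, so I pushed it in. A later press down the tube met the foot plate but shifted it by about 1 mm, so I pushed the foot home again.
- **Red:** I gripped it across the row, set it on the foot plate and swung it into the V. Its foot stood about 2.5 mm out after release, and one push brought it home.

**Last checks:**
- **Fit in the V:** In the wrist camera both tubes read 0.4 mm from the V and within 0.2° of its line. The last side view of red agreed.
- **Foot plate:** The fits put both feet about 2 mm above the plate. I take this as camera bias. The side camera gave nearly the same while the yellow foot was pressed on the plate (16 N upward on the tool, almost no movement), and the wrist camera read the table about 1 mm low. The pictures could not confirm this to better than about 1 mm. I did not press red down again after its push.
- **Everything else:** The last full side picture I viewed (36 s) showed the bottle, jar, blue tubes and look-alikes apparently where they started. I last saw the short tube in its place earlier, in wrist views before red was placed.
- **Forces:** The highest force I read was about 17 N.

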